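Fetch the honey jar from behind the sauce bottles

TASK

A customer has ordered the black-lidded honey jar, which stands behind the three sauce bottles in the display bay. Stand all three bottles on the grey tray, take the honey jar from the back and stand it in the wooden order crate without disturbing the jar already packed there, then put the bottles back in the front row, each standing in the middle of the mat of its own colour (shoppers have mixed them up). Keep the bottles and the honey jar upright all along and leave everything standing by itself.

Things in the scene. Friction and masses are not known exactly. Their poses are not given: they have to be found in the camera images.
- bottle_red: Sauce bottle, red with a cream label and red cap, loose, 0.3 to 0.5 kg. 140 mm tall: body 56 mm diameter up to 82 mm, shoulder to the 26 mm neck at 104 mm, then a 32 mm diameter cap from 112 to 140 mm, the place to grip it. Origin: centre of its underside, z up. The three start side by side on the three mats at the front of the display bay, in any order.
- bottle_green: Sauce bottle, green with a cream label and green cap, loose, 0.3 to 0.5 kg. 140 mm tall: body 56 mm diameter up to 82 mm, shoulder to the 26 mm neck at 104 mm, then a 32 mm diameter cap from 112 to 140 mm, the place to grip it. Origin: centre of its underside, z up. The three start side by side on the three mats at the front of the display bay, in any order.
- bottle_yellow: Sauce bottle, yellow with a cream label and yellow cap, loose, 0.3 to 0.5 kg. 140 mm tall: body 56 mm diameter up to 82 mm, shoulder to the 26 mm neck at 104 mm, then a 32 mm diameter cap from 112 to 140 mm, the place to grip it. Origin: centre of its underside, z up. The three start side by side on the three mats at the front of the display bay, in any order.
- honey_jar: Low jar, amber, flat black lid, loose, 0.2 kg. Cylinder 56 mm diameter, 50 mm tall, origin: centre of its underside. On the bay's board 64 mm behind the middle mat, 8 mm from the bottle there, in a lane 65 mm wide (mats' y) between 40 mm high clear dividers: fingers fit only before it (bottles gone) and behind it (40 mm to a wall 27 mm high). Cream-lidded jars stand in the next lanes.
- mat_red: Red place mat, 60 x 60 x 2 mm, fixed on the bay's board, with a red price tag sloping down from 52 to 73 mm in front of its centre, 54 mm wide, top 9 mm above the board. Origin: centre of its underside; a bottle on it stands 2 mm higher. x points from the tag to the back of the bay, y along the row, z up. Mats lie 64 mm apart along y, colours in any order; side walls rise 27 mm above the board 42 mm outside the outer mats' centres.
- mat_green: Green place mat, 60 x 60 x 2 mm, fixed on the bay's board, with a green price tag sloping down from 52 to 73 mm in front of its centre, 54 mm wide, top 9 mm above the board. Origin: centre of its underside; a bottle on it stands 2 mm higher. x points from the tag to the back of the bay, y along the row, z up. Mats lie 64 mm apart along y, colours in any order; side walls rise 27 mm above the board 42 mm outside the outer mats' centres.
- mat_yellow: Yellow place mat, 60 x 60 x 2 mm, fixed on the bay's board, with a yellow price tag sloping down from 52 to 73 mm in front of its centre, 54 mm wide, top 9 mm above the board. Origin: centre of its underside; a bottle on it stands 2 mm higher. x points from the tag to the back of the bay, y along the row, z up. Mats lie 64 mm apart along y, colours in any order; side walls rise 27 mm above the board 42 mm outside the outer mats' centres.
- tray: Flat grey tray with a black rubber inlay, fixed left or right of the bay, empty at the start. 280 mm (x) by 140 mm (y) outside, rim 14 mm high and 5 mm thick, floor 6 mm above the counter. Origin: centre of its underside, x along its length.
- crate: Slatted wooden order crate, fixed at the other side of the bay. 270 mm (x) by 170 mm (y) outside, walls 6 mm thick and 64 mm high, 14 mm square posts in the corners, open top, floor 8 mm above the counter. Origin: centre of its underside, x along its length.
- packed_jar: Blue-lidded jar that already stands near one end of the order crate, loose: 56 mm diameter, 50 mm tall like the honey jar. Origin: centre of its underside. It must not be disturbed.
Not all that is in view belongs to the job. What is meant by the bottle_yellow is not pink, and is the smaller of those in its own colour. Of the things shaped like the mat_yellow, the yellow one is meant.

How it is judged:
On the way, in this order (a step that is already met when the one before it is completed fails the run):
1. all three bottles stand upright on the grey tray (x of bottle_red in the frame of tray between -0.125 and 0.125 m and y of bottle_red in the frame of tray between -0.055 and 0.055 m and z of each of bottle_red, bottle_green, bottle_yellow in the frame of tray below 0.012 m and linear speed of each of bottle_red, bottle_green, bottle_yellow below 0.02 m/s and angle between each of bottle_red, bottle_green, bottle_yellow's own z axis and vertical below 0.1 rad and x of bottle_green in the frame of tray between -0.125 and 0.125 m and y of bottle_green in the frame of tray between -0.055 and 0.055 m and x of bottle_yellow in the frame of tray between -0.125 and 0.125 m and y of bottle_yellow in the frame of tray between -0.055 and 0.055 m), for 0.2 s.
2. the honey jar stands upright in the order crate (x of honey_jar in the frame of crate between -0.11 and 0.11 m and y of honey_jar in the frame of crate between -0.06 and 0.06 m and z of honey_jar in the frame of crate below 0.014 m and linear speed of honey_jar below 0.02 m/s and angle between honey_jar's own z axis and vertical below 0.1 rad), for 0.2 s.
At the end, for the whole second after the job is handed in: Each bottle stands upright (within 0.1 rad), at rest, with its centre within 12 mm of the centre of the mat of its own colour; the honey jar stands upright, at rest, on the floor of the order crate (all of step 2 and horizontal distance between bottle_red and mat_red below 0.012 m and z of bottle_red in the frame of mat_red below 0.008 m and linear speed of each of bottle_red, bottle_green, bottle_yellow below 0.02 m/s and angle between each of bottle_red, bottle_green, bottle_yellow's own z axis and vertical below 0.1 rad and horizontal distance between bottle_green and mat_green below 0.012 m and z of bottle_green in the frame of mat_green below 0.008 m and horizontal distance between bottle_yellow and mat_yellow below 0.012 m and z of bottle_yellow in the frame of mat_yellow below 0.008 m); the robot touches nothing.
It fails at once if a bottle or the honey jar is tipped over (more than 0.5 rad) (angle between any of bottle_red, bottle_green, bottle_yellow, honey_jar's own z axis and vertical above 0.5 rad).
It fails at once if the jar already packed in the crate is shifted more than 15 mm or tipped (distance of packed_jar from where it was at the start of the episode above 0.015 m or angle between packed_jar's own z axis and vertical above 0.3 rad).
It also fails if it takes over 147 s, if anything falls off the work surface, if the arm or the gripper's body presses on something with over 40 N, if the wrist force passes 120 N, or if a joint passes its speed limit or range.

ROBOT

A 7-joint arm with a two-finger parallel gripper is mounted at the origin on the work surface. World frame = base frame: x ahead of the robot, y to its left, z up, the work surface at z = 0. Lengths are in m, angles in rad, forces in N, time in s.
With the tool pointing down it reaches from about 0.425 to 0.925 m from the base axis. Payload 6.8 kg.
Tool frame: the origin (TCP) lies midway between the tips of the shut fingers; the grasp point (between the pads) lies 19 mm behind it (bot.pinch_z is the distance from the TCP to the grasp point, in m); x points along the fingers, y is the direction in which the jaws open and shut, and the axes are right-handed (so a half turn about x gives the same grasp; the last joint's range is limited). The gripper opens to 85 mm and grips with 20 to 120 N. Pads are 22 mm wide; open, the fingers measure 114 mm over their backs; the gripper's body (76 mm by 85 mm) begins 54 mm behind the grasp point. The pads swing forward as they close: fully open they stand 13 mm farther back than shut.
Start: joints at [-1.224, 0.477, 0.022, 1.555, -0.011, 1.109, -0.083], TCP at [0.297, 0.606, 0.231] pointing down, gripper open.
Joint ranges: [-2.96, 2.96], [-0.34, 2.1], [-1.41, 1.46], [0.24, 2.44], [-1.37, 4.51], [0.17, 1.92], [-2.96, 2.96]. Speed limits (rad/s): [2.39, 2.39, 3.14, 3.14, 3.14, 3.14, 3.14].

INTERFACE

Orientations are given as a unit quaternion [w, x, y, z].
In Python, from station import bot gives the robot as it stands. The module is installed in compiled form; this text tells all that it offers.
- The arm moves only by the tool step_arm, never from a script. Its argument "plan" is a list of rows, each a list of 6 numbers: the shift along the tool's x, y, z in units of 40 mm (1.0 is 40 mm), then the turn, a rotation vector about the tool's x, y, z in units of 360 degrees (1.0 is 360 degrees). In form: [[dx, dy, dz, ax, ay, az], ...]. A call has 1 to 8 rows; each row shifts and turns the commanded pose from where the row before left it, along the tool's axes as they then stand; what a row does not reach is not made up. A row lasts 1/8 s, in which the tool goes at most 62.5 mm and 10.7 degrees, less where a joint would pass 70% of its speed; a pose out of reach is approached as far as the arm can. A call with a number of a shift or a turn outside -1 to 1 is refused whole. A call with a gripper value outside its range is refused whole. "fingers" is the closure, from -1 (fully open) to 1 (shut), set as the call begins (left out, the last holds). The fingers move at their own pace and stop on an object; "force" is the grip in N (left out, the last holds). Time passes only in rows, so rows that do not move let the fingers close. It gives the time, the measured TCP pose, the force and the opening at its end, in the units of the state.
- bot.get_obs(): the state, without advancing time (a new reading comes with each control period).
- bot.read_camera(name): name is "scene" or "top"; returns (picture, depth): 400x640x3 uint8, red, green, blue; 400x640 float32, m along the optical axis (not along the pixel's ray), 0 where there is no reading.
- bot.camera_model(name): a dict with "mtx" (3x3 intrinsics, pixels), "k1" (the pictures are not rectified: a ray, as slopes to the right and down, at radius r is drawn at 1 + k1 r^2 times it, then the intrinsics apply), "origin" and "rotation" of the camera in the world. Camera axes: x right, y up, looking along -z (the intrinsics and any distortion apply to the point x, -y, -z); pixel columns grow to the right and rows downward; lengths in m; the calibration is good to about 2 mm. A picture is of the moment at which its call begins. camera_model takes no time and is no camera call.
- bot.hand_in(): hands the job in, once; it reports no verdict.
The state is a dict: "t": time; "q": joint angles; "joint_vel": joint speeds; "joint_torque": joint torques, N m; "eef_pos": TCP position; "tool_rot": TCP orientation; "contact_force": force on the tool from outside, world axes, zero at the start; "torque": the same for the moment, N m; "gripper_width": opening from 0.0 (shut) to 1.0 (fully open).
Only numpy, scipy, OpenCV 4.12 (cv2) and the standard library are available. Lean on these libraries where they do the work, as an engineer would, in place of code of your own. Each camera call takes 0.05 s, during which the arm holds its last target.

## Working session

There is one attempt and no reset: what is moved stays moved. The work goes in short steps, Python scripts to look and compute and a tool call to move; the robot and the scene stay as the last step left them, time stands still between calls to the robot, and variables do not carry over. Pictures are saved under pics/ and viewed, and the job is handed in when it is done.

Besides the shell and the picture viewer there is one more tool, called in YAML: its name, and indented under it one key for each argument. step_arm: Moves the arm, as the interface text tells. Shifts and turns lie within -1 to 1; 1 stands for 40 mm of shift or 360 degrees of turn. Its arguments: {"type":"object","properties":{"plan":{"type":"array"},"fingers":{"type":"number"},"force":{"type":"number"}},"required":["plan"]}

```bash
mkdir -p pics; ls; python3 - <<'E'
from station import bot
import cv2, numpy as np
print(bot.get_obs()); print(bot.pinch_z)
for n in("scene","top"):
    p,d=bot.read_camera(n); m=bot.camera_model(n); print(n,m)
    cv2.imwrite(f"pics/{n}0.png",p[:,:,::-1]); np.savez(f"{n}0.npz",p=p,d=d)
E
```

```text
pics
{'t': 0.0, 'q': array([-1.2241073 ,  0.47778589,  0.02233065,  1.55646623, -0.01152028,
        1.10933095, -0.08310873]), 'joint_vel': array([-0.00109508,  0.00083144, -0.00106301, -0.00040954, -0.00039529,
        0.00043437,  0.00032457]), 'joint_torque': array([-7.27586357e-04, -5.96447110e+01,  1.60752274e+00, -2.81181407e+01,
        1.24640384e-02,  9.55233991e-03, -3.04196715e-05]), 'eef_pos': array([0.29624524, 0.60583777, 0.23032885]), 'tool_rot': array([ 0.68879633,  0.15875633,  0.68901252, -0.16005557]), 'contact_force': array([ 1.1062131 ,  0.45318148, -0.47457355]), 'torque': array([-0.00704888, -0.00934046, -0.02827004]), 'gripper_width': 1.0030580197525034}
0.0187
scene {'mtx': array([[395.70411832,   0.        , 317.69579625],
       [  0.        , 395.70411832, 194.60475171],
       [  0.        ,   0.        ,   1.        ]]), 'k1': -0.07659664810109078, 'origin': array([0.89749168, 0.16025807, 0.85999472]), 'rotation': array([0.54723484, 0.1496953 , 0.22927428, 0.79092266])}
top {'mtx': array([[366.14389773,   0.        , 322.34746189],
       [  0.        , 366.14389773, 204.74340943],
       [  0.        ,   0.        ,   1.        ]]), 'k1': -0.08121226587909433, 'origin': array([0.32599988, 0.00435596, 0.81692862]), 'rotation': array([ 0.71285122,  0.05066894, -0.07460549, -0.6954925 ])}
```

View pics/scene0.png

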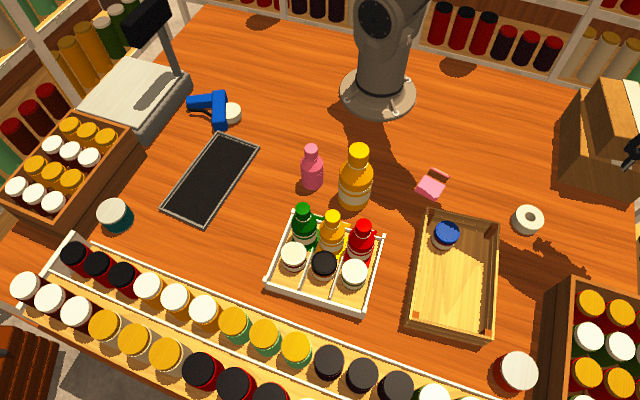

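View pics/top0.png

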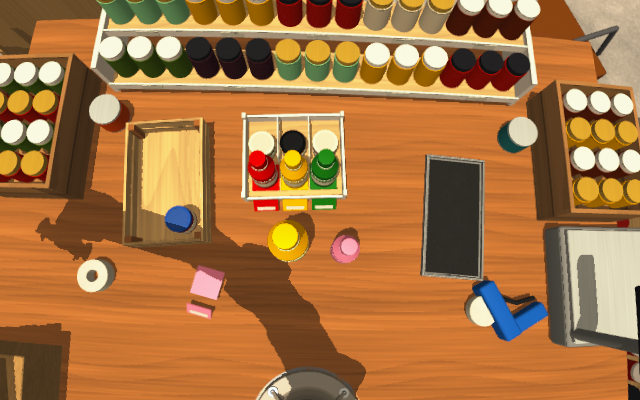

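The scene picture shows the bay (265-385, 205-310) with the green, yellow and red bottles in front and the black-lidded jar at (324,264). The tray is at (210,180), the crate is at (452,275) with the blue jar at (447,235), and decoy bottles stand at (355,180) and (312,168). In the top picture the bay tags are at about (265,205), (295,205) and (325,203).

```bash
cat > h.py <<'E'
import numpy as np, cv2
from scipy.spatial.transform import Rotation as R
def rot(q): return R.from_quat([q[1],q[2],q[3],q[0]])
def rays(m,uv):
    uv=np.asarray(uv,float).reshape(-1,2); K=m["mtx"]
    d=np.stack([(uv[:,0]-K[0,2])/K[0,0],(uv[:,1]-K[1,2])/K[1,1]],1)
    s=d.copy()
    for _ in range(20): s=d/(1+m["k1"]*(s**2).sum(1,keepdims=True))
    return s
def at_z(m,uv,z):
    s=rays(m,uv); v=rot(m["rotation"]).apply(np.c_[s[:,0],-s[:,1],-np.ones(len(s))])
    o=m["origin"]; return o+v*((z-o[2])/v[:,2])[:,None]
def at_d(m,uv,dep):
    s=rays(m,uv); dep=np.asarray(dep).reshape(-1,1)
    return m["origin"]+rot(m["rotation"]).apply(np.c_[s[:,0],-s[:,1],-np.ones(len(s))]*dep)
def proj(m,P):
    c=rot(m["rotation"]).inv().apply(np.atleast_2d(P)-m["origin"])
    s=np.c_[c[:,0],-c[:,1]]/(-c[:,2:3]); s=s*(1+m["k1"]*(s**2).sum(1,keepdims=True))
    K=m["mtx"]; return s*[K[0,0],K[1,1]]+[K[0,2],K[1,2]]
def cloud(m,d):
    v,u=np.mgrid[0:400,0:640]; uv=np.c_[u.ravel(),v.ravel()]
    return at_d(m,uv,d.ravel()).reshape(400,640,3)
E
python3 - <<'E'
from station import bot
from h import *
for n in("scene","top"):
    f=np.load(n+"0.npz"); m=bot.camera_model(n); C=cloud(m,f["d"])
    np.save(n+"C.npy",C)
    t=f["d"]>0
    print(n,t.mean())
    x0,x1,y0,y1=(220,380,90,270) if n=="top" else (250,400,130,320)
    im=cv2.resize(f["p"][y0:y1,x0:x1,::-1],None,fx=4 if n=="scene" else 4,fy=4 if n=="scene" else 3.3,interpolation=cv2.INTER_CUBIC)
    im=cv2.resize(f["p"][y0:y1,x0:x1,::-1],None,fx=3.1,fy=3.1,interpolation=cv2.INTER_CUBIC)
    cv2.imwrite(f"pics/{n}_z.png",im)
T=np.load("topC.npy");S=np.load("sceneC.npy")
def s(C,u,v):print((u,v),C[v,u].round(4))
for u,v in [(100,270),(290,240),(345,245),(293,140),(291,157),(259,157),(322,157),(179,217),(455,215),(160,170),(220,300),(400,120),(262,203),(295,205)]: s(T,u,v)
print()
for u,v in [(358,150),(311,148),(303,207),(332,215),(363,224),(324,262),(446,230),(210,180),(455,280)]: s(S,u,v)
E
```

```text
scene 0.99576953125
top 0.99601171875
(100, 270) [0.3121 0.4519 0.0317]
(290, 240) [0.3754 0.0378 0.1973]
(345, 245) [ 0.3732 -0.0608  0.1405]
(293, 140) [0.6    0.0464 0.0682]
(291, 157) [0.5327 0.0437 0.1606]
(259, 157) [0.5304 0.1029 0.1623]
(322, 157) [ 0.5345 -0.0141  0.1608]
(179, 217) [0.4281 0.2797 0.0572]
(455, 215) [ 0.4564 -0.3268  0.0059]
(160, 170) [0.5408 0.3501 0.0116]
(220, 300) [0.2567 0.1958 0.0007]
(400, 120) [ 6.854e-01 -2.044e-01 -5.000e-04]
(262, 203) [0.4693 0.1119 0.0208]
(295, 205) [0.467  0.0392 0.0198]

(358, 150) [0.3863 0.0463 0.2006]
(311, 148) [ 0.372  -0.0676  0.1409]
(303, 207) [ 0.5338 -0.0212  0.1593]
(332, 215) [0.5322 0.0412 0.1624]
(363, 224) [0.5292 0.1056 0.1609]
(324, 262) [0.5973 0.0482 0.0702]
(446, 230) [0.4251 0.2787 0.0594]
(210, 180) [ 0.465  -0.3195  0.0083]
(455, 280) [0.5129 0.3306 0.0096]
```

View pics/scene_z.png

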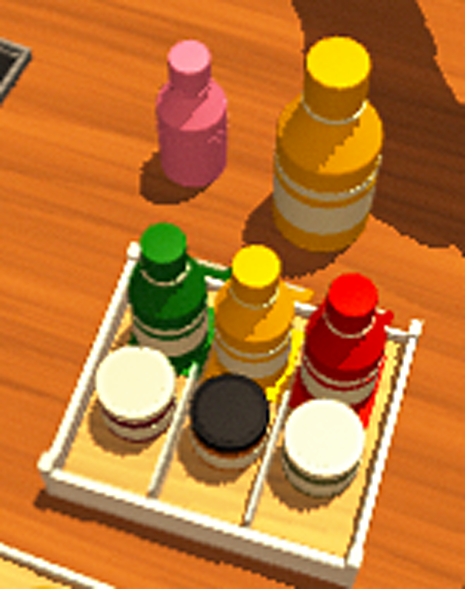

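View pics/top_z.png

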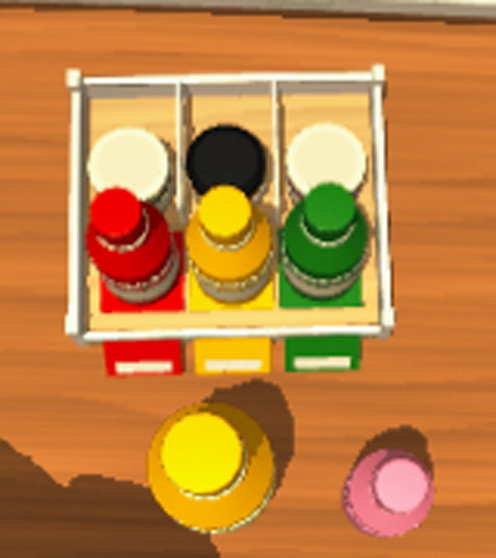

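The bay order from left to right is red, yellow, green for both tags and bottles, so each bottle goes back to its own slot. The big yellow bottle (about 0.2 m tall) and the pink one are decoys. Next I measure precisely.

```bash
cat > meas.py <<'E'
from h import *
from scipy.optimize import least_squares
def disc(C,c,zlo,zhi,rad,r):
    P=C.reshape(-1,3); P=P[(np.hypot(P[:,0]-c[0],P[:,1]-c[1])<rad)&(P[:,2]>zlo)&(P[:,2]<zhi)]
    if len(P)<8: return None
    h=cv2.convexHull(P[:,:2].astype(np.float32)).reshape(-1,2)
    f=least_squares(lambda p:np.hypot(h[:,0]-p[0],h[:,1]-p[1])-p[2],[*P[:,:2].mean(0),r],loss="soft_l1",f_scale=.001)
    (cx,cy),rr=cv2.minEnclosingCircle(h)
    return len(P),P.mean(0).round(4),f.x.round(4),np.round((cx,cy,rr),4)
E
python3 - <<'E'
from meas import *
T=np.load("topC.npy");S=np.load("sceneC.npy")
for nm,c,a in [("red",(.53,.104),(.155,.168,.03,.016)),("yel",(.533,.043),(.155,.168,.03,.016)),("gre",(.534,-.017),(.155,.168,.03,.016)),("honey",(.598,.047),(.064,.074,.035,.028)),("packed",(.427,.279),(.053,.065,.035,.028)),("big",(.38,.042),(.185,.22,.04,.02)),("pink",(.373,-.065),(.135,.15,.03,.016))]:
    print(nm,"T",disc(T,c,*a)); print("   S",disc(S,c,*a))
E
python3 - <<'E'
import cv2
for nm,n,(x0,x1,y0,y1),k in [("tray","top",(410,500,145,290),4),("crate","top",(110,225,105,255),3.8),("trays","scene",(150,270,120,240),4),("crates","scene",(395,510,195,355),3.6),("bay","top",(232,355,105,217),5)]:
    im=cv2.imread(f"pics/{n}0.png")[y0:y1,x0:x1]
    cv2.imwrite(f"pics/z_{nm}.png",cv2.resize(im,None,fx=k,fy=k,interpolation=cv2.INTER_CUBIC))
E
```

```text
red T (226, array([0.5293, 0.1069, 0.1609]), array([0.5299, 0.1071, 0.0154]), array([0.5301, 0.1073, 0.016 ]))
   S (192, array([0.5315, 0.1068, 0.1609]), array([0.5309, 0.107 , 0.0154]), array([0.5312, 0.1069, 0.0161]))
yel T (227, array([0.5313, 0.0417, 0.161 ]), array([0.5318, 0.0417, 0.0155]), array([0.5316, 0.0418, 0.0159]))
   S (183, array([0.5339, 0.0416, 0.1609]), array([0.5331, 0.0411, 0.0154]), array([0.5327, 0.0414, 0.0163]))
gre T (225, array([ 0.5361, -0.0215,  0.1608]), array([ 0.5368, -0.0216,  0.0155]), array([ 0.5369, -0.0218,  0.0161]))
   S (180, array([ 0.5387, -0.0214,  0.1609]), array([ 0.5377, -0.0221,  0.0154]), array([ 0.537 , -0.0217,  0.0165]))
honey T (455, array([0.5974, 0.0473, 0.0695]), array([0.5959, 0.0474, 0.0273]), array([0.5964, 0.047 , 0.0281]))
   S (512, array([0.5985, 0.0473, 0.0692]), array([0.5976, 0.0469, 0.0277]), array([0.5979, 0.0467, 0.0284]))
packed T (563, array([0.4249, 0.282 , 0.0593]), array([0.4253, 0.2827, 0.0277]), array([0.4251, 0.2823, 0.0286]))
   S (454, array([0.4282, 0.2815, 0.0589]), array([0.4271, 0.2817, 0.028 ]), array([0.4271, 0.2818, 0.0287]))
big T (552, array([0.3821, 0.047 , 0.1983]), array([0.3824, 0.0471, 0.022 ]), array([0.3824, 0.0471, 0.0223]))
   S (346, array([0.3872, 0.0475, 0.1971]), array([0.3837, 0.0469, 0.0221]), array([0.383 , 0.0472, 0.0233]))
pink T (230, array([ 0.3711, -0.068 ,  0.141 ]), array([ 0.3713, -0.0682,  0.0153]), array([ 0.3713, -0.0682,  0.0158]))
   S (137, array([ 0.3738, -0.0683,  0.1409]), array([ 0.3725, -0.0689,  0.0157]), array([ 0.3727, -0.0684,  0.0166]))
```

View pics/z_tray.png

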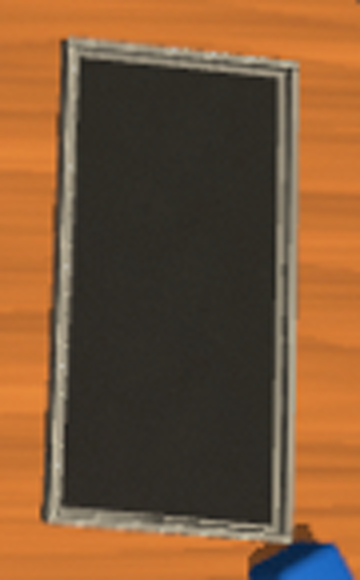

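View pics/z_crate.png

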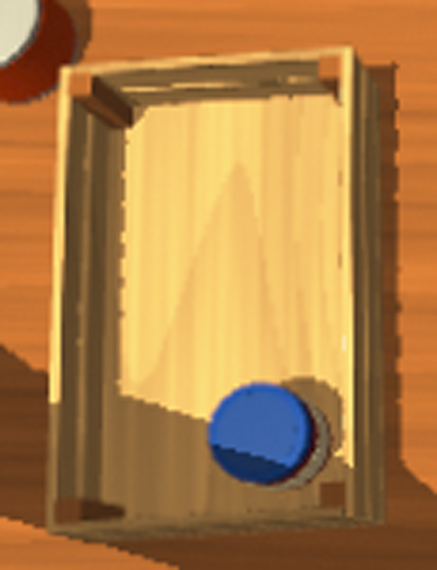

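View pics/z_bay.png

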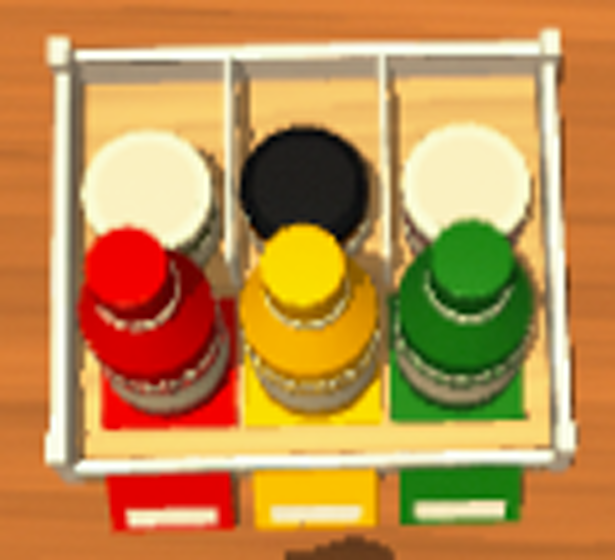

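```bash
python3 - <<'E'
from station import bot
from meas import *
m=bot.camera_model("top")
px=np.array([(103,427),(235,424),(244,424),(383,421),(391,420),(524,417)])/5+[232,105]
P=at_z(m,px,.0205); print(P.round(4)); d=P[0]-P[-1]; print("yaw",np.degrees(np.arctan2(-d[0],d[1])), np.linalg.norm(d))
px=np.array([(62,40),(552,34),(572,455),(58,455)])/5+[232,105]
print(at_z(m,px,.05).round(4))
# tray outer corners z .014
px=np.array([(64,38),(299,62),(292,543),(42,522)])/4+[410,145]
P=at_z(m,px,.014);print(P.round(4),P.mean(0),np.linalg.norm(P-np.roll(P,1,0),axis=1)); d=P[0]-P[3]; print("tray yaw",np.degrees(np.arctan2(d[1],d[0])))
px=np.array([(60,66),(354,47),(384,523),(48,532)])/3.8+[110,105]
P=at_z(m,px,.064);print(P.round(4),P.mean(0),np.linalg.norm(P-np.roll(P,1,0),axis=1)); d=P[0]-P[3]; print("crate yaw",np.degrees(np.arctan2(d[1],d[0])))
o=bot.get_obs(); print(rot(o["tool_rot"]).as_matrix().round(3))
E
```

```text
[[ 0.4972  0.1343  0.0205]
 [ 0.5002  0.0758  0.0205]
 [ 0.5003  0.0718  0.0205]
 [ 0.5035  0.0102  0.0205]
 [ 0.504   0.0066  0.0205]
 [ 0.5071 -0.0527  0.0205]]
yaw 3.05191075378307 0.18719474770673605
[[ 0.667   0.1583  0.05  ]
 [ 0.6774 -0.0608  0.05  ]
 [ 0.4844 -0.0714  0.05  ]
 [ 0.4781  0.1479  0.05  ]]
[[ 0.596  -0.2604  0.014 ]
 [ 0.5871 -0.4025  0.014 ]
 [ 0.3084 -0.3829  0.014 ]
 [ 0.3186 -0.2402  0.014 ]] [ 0.45253483 -0.32150052  0.014     ] [0.27803961 0.14246956 0.27935219 0.14299288]
tray yaw -4.150013968191463
[[0.6334 0.4167 0.064 ]
 [0.6482 0.2452 0.064 ]
 [0.3762 0.2064 0.064 ]
 [0.3655 0.3906 0.064 ]] [0.505817   0.31474764 0.064     ] [0.26913772 0.17218466 0.27473638 0.18450836]
crate yaw 5.565888235747141
[[-0.001  0.439  0.898]
 [-0.002  0.898 -0.439]
 [-1.    -0.002  0.   ]]
```

step_arm:
  plan:
    - [0, 0, 0, 0.0282, 0, 0]
    - [0, 0, 0, 0.0282, 0, 0]
    - [0, 0, 0, 0.0282, 0, 0]
    - [0, 0, 0, 0.0282, 0, 0]
    - [0, 0, 0, 0.0282, 0, 0]
    - [0, 0, 0, 0.0282, 0, 0]
  fingers: -1
  force: 50

```text
t: 0.85
eef_pos: [0.2963, 0.6061, 0.2307]
tool_rot: [0.512, 0.488, 0.512, -0.488]
contact_force: [-1.1, 0.8, -0.3]
gripper_width: 1.003
```

```bash
cat > go.py <<'E'
# usage: go.py x y z -> tool-unit shifts from current measured pose
import sys
from station import bot
from h import *
o=bot.get_obs(); Rm=rot(o["tool_rot"]).as_matrix()
print("t",round(o["t"],2),"p",o["eef_pos"].round(4),"w",round(o["gripper_width"],3),"F",o["contact_force"].round(1),"q",o["q"].round(2))
print("x",Rm[:,0].round(3),"yaw of y",np.degrees(np.arctan2(Rm[1,1],Rm[0,1])).round(2))
for a in sys.argv[1:]:
    t=np.array([float(v) for v in a.split(",")])
    print(a,"->",((Rm.T@(t-o["eef_pos"]))/.04).round(3))
E
python3 go.py .537,-.022,.23
```

```text
t 0.85 p [0.2963 0.6061 0.2307] w 1.003 F [-1.1  0.8 -0.3] q [-1.39  0.48  0.25  1.57 -0.13  1.11 -1.05]
x [-0.    -0.001 -1.   ] yaw of y 2.7
.537,-.022,.23 -> [ 0.031  5.271 15.969]
```

step_arm:
  plan:
    - [0, 0.3, 0.9, 0, 0, 0]
    - [0, 0.3, 0.9, 0, 0, 0]
    - [0, 0.3, 0.9, 0, 0, 0]
    - [0, 0.3, 0.9, 0, 0, 0]
    - [0, 0.3, 0.9, 0, 0, 0]
    - [0, 0.3, 0.9, 0, 0, 0]
    - [0, 0.3, 0.9, 0, 0, 0]
    - [0, 0.3, 0.9, 0, 0, 0]

```text
t: 1.85
eef_pos: [0.4077, 0.3225, 0.2311]
tool_rot: [0.513, 0.486, 0.513, -0.487]
contact_force: [0.2, -1.2, 0.3]
gripper_width: 0.995
```

```bash
python3 go.py .537,-.022,.23
```

```text
t 1.85 p [0.4077 0.3225 0.2311] w 0.995 F [ 0.2 -1.2  0.3] q [-1.09  0.23  0.35  1.94 -0.09  0.99 -0.64]
x [-0. -0. -1.] yaw of y 3.03
.537,-.022,.23 -> [0.028 2.772 8.772]
```

step_arm:
  plan:
    - [0, 0.35, 0.9, 0, 0, 0]
    - [0, 0.35, 0.9, 0, 0, 0]
    - [0, 0.35, 0.9, 0, 0, 0]
    - [0, 0.35, 0.9, 0, 0, 0]
    - [0, 0.35, 0.9, 0, 0, 0]
    - [0, 0.35, 0.9, 0, 0, 0]
    - [0, 0.35, 0.9, 0, 0, 0]
    - [0, 0.32, 0.9, 0, 0, 0]

```text
t: 2.85
eef_pos: [0.5336, 0.041, 0.2311]
tool_rot: [0.513, 0.486, 0.513, -0.487]
contact_force: [0.1, 0.7, -0.5]
gripper_width: 0.998
```

step_arm:
  plan:
    - [0, 0, 0.8, 0, 0, 0]
    - [0, 0, 0.77, 0, 0, 0]
    - [0, 0, 0, 0, 0, 0]

```text
t: 3.22
eef_pos: [0.5364, -0.0235, 0.2312]
tool_rot: [0.512, 0.487, 0.512, -0.488]
contact_force: [0.2, 1.2, 0.0]
gripper_width: 1.0
```

```bash
python3 go.py .537,-.022,.23 .537,-.022,.124
```

```text
t 3.23 p [ 0.5364 -0.0235  0.2312] w 1.0 F [0.2 1.2 0. ] q [-0.53  0.27  0.55  1.91 -0.17  1.    0.15]
x [-0.    -0.001 -1.   ] yaw of y 2.76
.537,-.022,.23 -> [ 0.029  0.017 -0.036]
.537,-.022,.124 -> [ 2.679  0.019 -0.039]
```

step_arm:
  plan:
    - [0.6, 0.02, -0.04, 0, 0, 0]
    - [0.6, 0, 0, 0, 0, 0]
    - [0.6, 0, 0, 0, 0, 0]
    - [0.5, 0, 0, 0, 0, 0]
    - [0.38, 0, 0, 0, 0, 0]
    - [0, 0, 0, 0, 0, 0]

```text
t: 3.98
eef_pos: [0.5367, -0.0183, 0.1231]
tool_rot: [0.513, 0.486, 0.514, -0.487]
contact_force: [0.7, 0.8, -0.1]
gripper_width: 1.001
```

step_arm:
  plan:
    - [0, 0, 0, 0, 0, 0]
    - [0, 0, 0, 0, 0, 0]
    - [0, 0, 0, 0, 0, 0]
    - [0, 0, 0, 0, 0, 0]
    - [0, 0, 0, 0, 0, 0]
    - [0, 0, 0, 0, 0, 0]
  fingers: 1
  force: 50

```text
t: 4.72
eef_pos: [0.5377, -0.019, 0.1248]
tool_rot: [0.513, 0.487, 0.513, -0.486]
contact_force: [-1.8, -0.1, 5.0]
gripper_width: 0.36
```

```bash
python3 go.py .537,-.022,.124
```

```text
t 4.72 p [ 0.5377 -0.019   0.1248] w 0.36 F [-1.8 -0.1  5. ] q [-0.47  0.42  0.49  2.01 -0.28  0.78  0.24]
x [ 0.001  0.    -1.   ] yaw of y 3.02
.537,-.022,.124 -> [ 0.019 -0.021  0.075]
```

step_arm:
  plan:
    - [-0.3, 0, 0, 0, 0, 0]
    - [-0.5, 0, 0, 0, 0, 0]
    - [-0.6, 0, 0, 0, 0, 0]
    - [-0.6, 0, 0, 0, 0, 0]
    - [0, 0, 0, 0, 0, 0]

```text
t: 5.35
eef_pos: [0.5386, -0.019, 0.2058]
tool_rot: [0.514, 0.488, 0.512, -0.486]
contact_force: [0.2, 0.1, -2.7]
gripper_width: 0.361
```

```bash
python3 go.py .542,-.325,.2; cat > shot.py <<'E'
import sys
from station import bot
from h import *
tag=sys.argv[1]
for n in sys.argv[2:]:
    p,d=bot.read_camera(n); cv2.imwrite(f"pics/{n}{tag}.png",p[:,:,::-1]); np.savez(f"{n}{tag}.npz",p=p,d=d); np.save(f"{n}{tag}C.npy",cloud(bot.camera_model(n),d))
E
python3 shot.py 1 scene
```

```text
t 5.35 p [ 0.5386 -0.019   0.2058] w 0.361 F [ 0.2  0.1 -2.7] q [-0.53  0.31  0.55  1.94 -0.19  0.94  0.17]
x [ 0.004  0.001 -1.   ] yaw of y 3.03
.542,-.325,.2 -> [ 0.14  -0.321  7.644]
```

View pics/scene1.png

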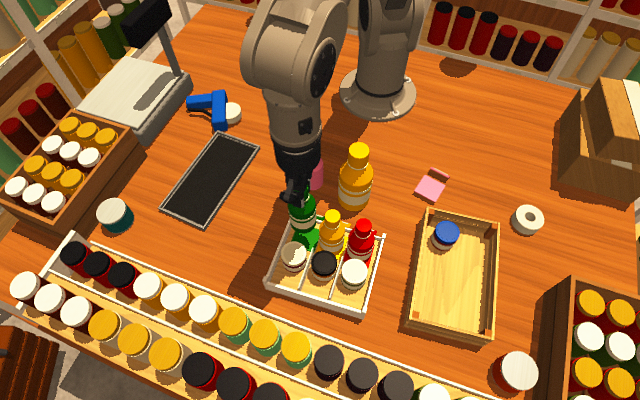

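The green bottle is lifted and hangs upright under the gripper at (302,220). I carry it to the tray.

step_arm:
  plan:
    - [0, -0.04, 0.4, 0, 0, 0]
    - [0, -0.04, 0.8, 0, 0, 0]
    - [0, -0.04, 0.9, 0, 0, 0]
    - [0, -0.04, 0.9, 0, 0, 0]
    - [0, -0.04, 0.9, 0, 0, 0]
    - [0, -0.04, 0.9, 0, 0, 0]
    - [0, -0.04, 0.9, 0, 0, 0]
    - [0, -0.04, 0.9, 0, 0, 0]

```text
t: 6.4
eef_pos: [0.5371, -0.2855, 0.2027]
tool_rot: [0.512, 0.486, 0.513, -0.487]
contact_force: [-0.2, 0.2, -2.7]
gripper_width: 0.36
```

step_arm:
  plan:
    - [0, 0, 0.7, 0, 0, 0]
    - [0, 0, 0.34, 0, 0, 0]
    - [0, 0, 0, 0, 0, 0]

```text
t: 6.78
eef_pos: [0.5399, -0.3258, 0.2033]
tool_rot: [0.512, 0.487, 0.513, -0.487]
contact_force: [0.1, 0.9, -2.3]
gripper_width: 0.363
```

```bash
python3 go.py .542,-.325,.2 .542,-.325,.1115
```

```text
t 6.78 p [ 0.5399 -0.3258  0.2033] w 0.363 F [ 0.1  0.9 -2.3] q [ 0.02  0.48  0.59  1.73 -0.31  1.03  0.77]
x [-0.002  0.    -1.   ] yaw of y 2.92
.542,-.325,.2 -> [ 0.082  0.054 -0.016]
.542,-.325,.1115 -> [ 2.295  0.058 -0.016]
```

step_arm:
  plan:
    - [0.5, 0.05, 0, 0, 0, 0]
    - [0.6, 0, 0, 0, 0, 0]
    - [0.5, 0, 0, 0, 0, 0]
    - [0.4, 0, 0, 0, 0, 0]
    - [0.2, 0, 0, 0, 0, 0]
    - [0.05, 0, 0, 0, 0, 0]
    - [0, 0, 0, 0, 0, 0]

```text
t: 7.65
eef_pos: [0.5432, -0.325, 0.1146]
tool_rot: [0.513, 0.487, 0.513, -0.487]
contact_force: [0.4, -0.0, -3.1]
gripper_width: 0.363
```

step_arm:
  plan:
    - [0.03, 0, 0, 0, 0, 0]
    - [0, 0, 0, 0, 0, 0]

```text
t: 7.9
eef_pos: [0.543, -0.3248, 0.1132]
tool_rot: [0.513, 0.487, 0.513, -0.487]
contact_force: [-0.2, -0.7, -3.3]
gripper_width: 0.365
```

step_arm:
  plan:
    - [0.03, 0, 0, 0, 0, 0]
    - [0, 0, 0, 0, 0, 0]

```text
t: 8.15
eef_pos: [0.5428, -0.3246, 0.1116]
tool_rot: [0.513, 0.487, 0.513, -0.487]
contact_force: [-0.1, -0.4, -2.6]
gripper_width: 0.358
```

step_arm:
  plan:
    - [0.03, 0, 0, 0, 0, 0]
    - [0, 0, 0, 0, 0, 0]

```text
t: 8.4
eef_pos: [0.543, -0.3249, 0.1109]
tool_rot: [0.513, 0.487, 0.513, -0.487]
contact_force: [-0.9, -0.1, 0.8]
gripper_width: 0.361
```

step_arm:
  plan:
    - [0, 0, 0, 0, 0, 0]
    - [0, 0, 0, 0, 0, 0]
    - [0, 0, 0, 0, 0, 0]
    - [0, 0, 0, 0, 0, 0]
    - [0, 0, 0, 0, 0, 0]
    - [-0.3, 0, 0, 0, 0, 0]
    - [-0.7, 0, 0, 0, 0, 0]
    - [-0.8, 0, 0, 0, 0, 0]
  fingers: -1

```text
t: 9.4
eef_pos: [0.5426, -0.3247, 0.1837]
tool_rot: [0.513, 0.487, 0.513, -0.487]
contact_force: [1.1, -0.7, -0.0]
gripper_width: 1.0
```

```bash
python3 go.py .5325,.0415,.2; python3 shot.py 2 scene; python3 -c "
from meas import *
print(disc(np.load('scene2C.npy'),(.541,-.328),.14,.152,.03,.016))"
```

```text
t 9.4 p [ 0.5426 -0.3247  0.1837] w 1.0 F [ 1.1 -0.7 -0. ] q [ 0.02  0.51  0.58  1.74 -0.32  0.99  0.78]
x [-0.  0. -1.] yaw of y 3.01
.5325,.0415,.2 -> [-0.406  0.228 -9.156]
(148, array([ 0.5434, -0.3256,  0.1469]), array([ 0.5419, -0.3264,  0.0161]), array([ 0.5428, -0.3266,  0.0172]))
```

View pics/scene2.png

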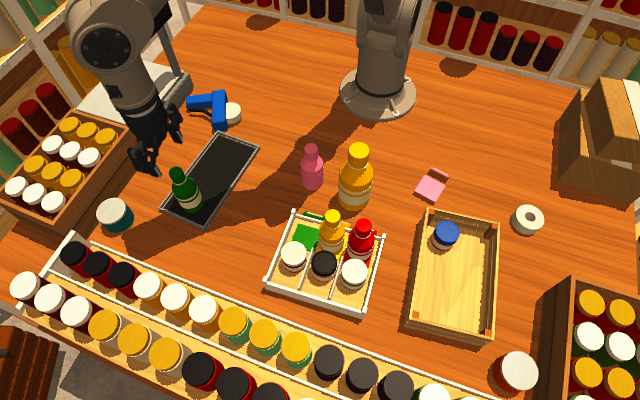

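The green bottle stands upright on the tray at (185,190), and its mat is free at (303,238). Yellow is next.

step_arm:
  plan:
    - [-0.4, 0.02, -0.5, 0, 0, 0]
    - [0, 0.02, -0.9, 0, 0, 0]
    - [0, 0.02, -0.9, 0, 0, 0]
    - [0, 0.03, -0.9, 0, 0, 0]
    - [0, 0.03, -0.9, 0, 0, 0]
    - [0, 0.03, -0.9, 0, 0, 0]
    - [0, 0.03, -0.9, 0, 0, 0]
    - [0, 0.03, -0.9, 0, 0, 0]

```text
t: 10.45
eef_pos: [0.5371, -0.0516, 0.1993]
tool_rot: [0.513, 0.487, 0.513, -0.486]
contact_force: [1.0, 0.4, 0.1]
gripper_width: 1.003
```

step_arm:
  plan:
    - [0, 0.02, -0.9, 0, 0, 0]
    - [0, 0, -0.9, 0, 0, 0]
    - [0, 0, -0.55, 0, 0, 0]
    - [0, 0, 0, 0, 0, 0]

```text
t: 10.95
eef_pos: [0.5329, 0.0431, 0.199]
tool_rot: [0.514, 0.486, 0.514, -0.485]
contact_force: [-0.5, -0.4, 0.4]
gripper_width: 0.998
```

```bash
python3 go.py .5325,.0415,.2 .5325,.0415,.124
```

```text
t 10.95 p [0.5329 0.0431 0.199 ] w 0.998 F [-0.5 -0.4  0.4] q [-0.64  0.31  0.54  1.95 -0.2   0.93  0.05]
x [ 0.001  0.001 -1.   ] yaw of y 3.23
.5325,.0415,.2 -> [-0.024 -0.012  0.04 ]
.5325,.0415,.124 -> [ 1.876 -0.013  0.042]
```

step_arm:
  plan:
    - [0.5, 0, 0, 0, 0, 0]
    - [0.6, 0, 0, 0, 0, 0]
    - [0.5, 0, 0, 0, 0, 0]
    - [0.27, 0, 0, 0, 0, 0]
    - [0, 0, 0, 0, 0, 0]

```text
t: 11.58
eef_pos: [0.5325, 0.0403, 0.1235]
tool_rot: [0.513, 0.487, 0.513, -0.487]
contact_force: [0.7, 0.5, 0.2]
gripper_width: 1.001
```

```bash
python3 go.py .5325,.0415,.124
```

```text
t 11.57 p [0.5325 0.0403 0.1235] w 1.001 F [0.7 0.5 0.2] q [-0.59  0.42  0.49  2.02 -0.28  0.77  0.12]
x [-0.001 -0.001 -1.   ] yaw of y 2.96
.5325,.0415,.124 -> [-0.012  0.001 -0.03 ]
```

step_arm:
  plan:
    - [0, 0, 0, 0, 0, 0]
    - [0, 0, 0, 0, 0, 0]
    - [0, 0, 0, 0, 0, 0]
    - [0, 0, 0, 0, 0, 0]
    - [0, 0, 0, 0, 0, 0]
    - [0, 0, 0, 0, 0, 0]
  fingers: 1
  force: 50

```text
t: 12.32
eef_pos: [0.5328, 0.0414, 0.1243]
tool_rot: [0.513, 0.487, 0.513, -0.486]
contact_force: [-2.6, 0.2, 5.7]
gripper_width: 0.359
```

step_arm:
  plan:
    - [-0.3, 0, 0, 0, 0, 0]
    - [-0.5, 0, 0, 0, 0, 0]
    - [-0.6, 0, 0, 0, 0, 0]
    - [-0.5, 0, 0, 0, 0, 0]
    - [0, 0, 0, 0, 0, 0]

```text
t: 12.95
eef_pos: [0.5335, 0.0414, 0.2011]
tool_rot: [0.514, 0.487, 0.513, -0.486]
contact_force: [0.4, 0.4, -3.5]
gripper_width: 0.363
```

```bash
python3 go.py .4625,-.322,.2
```

```text
t 12.95 p [0.5335 0.0414 0.2011] w 0.363 F [ 0.4  0.4 -3.5] q [-0.64  0.31  0.55  1.95 -0.2   0.93  0.06]
x [ 0.003  0.001 -1.   ] yaw of y 3.03
.4625,-.322,.2 -> [ 0.013 -2.253  8.978]
```

step_arm:
  plan:
    - [0, -0.15, 0.4, 0, 0, 0]
    - [0, -0.25, 0.8, 0, 0, 0]
    - [0, -0.25, 0.9, 0, 0, 0]
    - [0, -0.25, 0.9, 0, 0, 0]
    - [0, -0.25, 0.9, 0, 0, 0]
    - [0, -0.25, 0.9, 0, 0, 0]
    - [0, -0.25, 0.9, 0, 0, 0]
    - [0, -0.25, 0.9, 0, 0, 0]

```text
t: 13.95
eef_pos: [0.4685, -0.2282, 0.1986]
tool_rot: [0.512, 0.486, 0.513, -0.487]
contact_force: [0.1, 0.4, -3.9]
gripper_width: 0.361
```

step_arm:
  plan:
    - [0, -0.2, 0.9, 0, 0, 0]
    - [0, -0.1, 0.8, 0, 0, 0]
    - [0, -0.05, 0.45, 0, 0, 0]
    - [0, 0, 0.2, 0, 0, 0]
    - [0, 0, 0, 0, 0, 0]

```text
t: 14.58
eef_pos: [0.4609, -0.3211, 0.199]
tool_rot: [0.512, 0.487, 0.513, -0.487]
contact_force: [-1.0, 0.2, -4.5]
gripper_width: 0.364
```

```bash
python3 go.py .4625,-.322,.2 .4625,-.322,.1115
```

```text
t 14.57 p [ 0.4609 -0.3211  0.199 ] w 0.364 F [-1.   0.2 -4.5] q [-0.02  0.38  0.66  1.9  -0.28  0.96  0.82]
x [-0.001  0.    -1.   ] yaw of y 2.97
.4625,-.322,.2 -> [-0.025  0.04   0.024]
.4625,-.322,.1115 -> [2.187 0.043 0.025]
```

step_arm:
  plan:
    - [0.5, 0.04, 0, 0, 0, 0]
    - [0.6, 0, 0, 0, 0, 0]
    - [0.5, 0, 0, 0, 0, 0]
    - [0.4, 0, 0, 0, 0, 0]
    - [0.15, 0, 0, 0, 0, 0]
    - [0, 0, 0, 0, 0, 0]

```text
t: 15.32
eef_pos: [0.4633, -0.3207, 0.1136]
tool_rot: [0.513, 0.487, 0.513, -0.487]
contact_force: [-0.1, -0.0, -4.0]
gripper_width: 0.359
```

step_arm:
  plan:
    - [0.03, 0, 0, 0, 0, 0]
    - [0, 0, 0, 0, 0, 0]

```text
t: 15.58
eef_pos: [0.4637, -0.3211, 0.113]
tool_rot: [0.513, 0.487, 0.513, -0.486]
contact_force: [-0.3, -0.0, -4.3]
gripper_width: 0.36
```

step_arm:
  plan:
    - [0.03, 0, 0, 0, 0, 0]
    - [0, 0, 0, 0, 0, 0]

```text
t: 15.82
eef_pos: [0.4633, -0.3209, 0.1113]
tool_rot: [0.513, 0.487, 0.513, -0.487]
contact_force: [-0.3, -0.4, -5.1]
gripper_width: 0.362
```

step_arm:
  plan:
    - [0.03, 0, 0, 0, 0, 0]
    - [0, 0, 0, 0, 0, 0]

```text
t: 16.08
eef_pos: [0.4634, -0.3211, 0.1103]
tool_rot: [0.513, 0.487, 0.513, -0.487]
contact_force: [-0.8, 0.1, -1.0]
gripper_width: 0.357
```

Contact, so I release.

step_arm:
  plan:
    - [0, 0, 0, 0, 0, 0]
    - [0, 0, 0, 0, 0, 0]
    - [0, 0, 0, 0, 0, 0]
    - [0, 0, 0, 0, 0, 0]
    - [0, 0, 0, 0, 0, 0]
    - [-0.3, 0, 0, 0, 0, 0]
    - [-0.7, 0, 0, 0, 0, 0]
    - [-0.8, 0, 0, 0, 0, 0]
  fingers: -1

```text
t: 17.08
eef_pos: [0.4631, -0.3209, 0.1833]
tool_rot: [0.513, 0.487, 0.513, -0.487]
contact_force: [1.0, -0.9, -0.4]
gripper_width: 1.0
```

```bash
python3 go.py .5305,.107,.2; python3 shot.py 3 scene; python3 -c "
from meas import *
print(disc(np.load('scene3C.npy'),(.463,-.322),.14,.152,.03,.016),disc(np.load('scene3C.npy'),(.541,-.328),.14,.152,.03,.016))"
```

```text
t 17.07 p [ 0.4631 -0.3209  0.1833] w 1.0 F [ 1.  -0.9 -0.4] q [-0.01  0.4   0.65  1.91 -0.3   0.93  0.84]
x [-0.  0. -1.] yaw of y 3.01
.5305,.107,.2 -> [ -0.417   2.245 -10.595]
(130, array([ 0.4651, -0.3193,  0.1462]), array([ 0.4639, -0.3205,  0.0153]), array([ 0.4636, -0.3203,  0.0162])) (149, array([ 0.5436, -0.3255,  0.147 ]), array([ 0.5427, -0.3265,  0.0155]), array([ 0.5429, -0.3261,  0.0166]))
```

View pics/scene3.png

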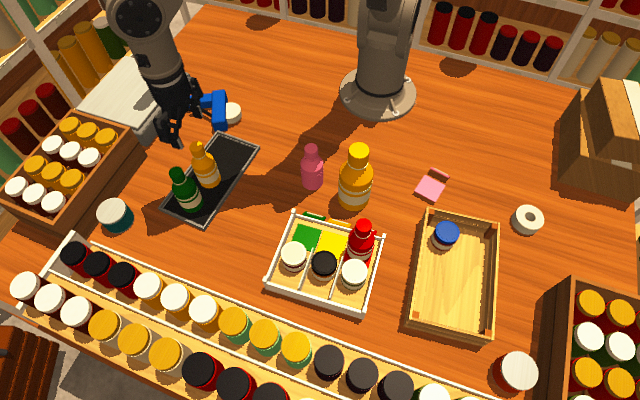

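Yellow stands at (205,165) and green at (187,190), both upright on the tray. Red is next.

step_arm:
  plan:
    - [-0.4, 0, -0.5, 0, 0, 0]
    - [0, 0.2, -0.9, 0, 0, 0]
    - [0, 0.25, -0.9, 0, 0, 0]
    - [0, 0.25, -0.9, 0, 0, 0]
    - [0, 0.25, -0.9, 0, 0, 0]
    - [0, 0.25, -0.9, 0, 0, 0]
    - [0, 0.25, -0.9, 0, 0, 0]
    - [0, 0.25, -0.9, 0, 0, 0]

```text
t: 18.12
eef_pos: [0.5173, -0.0446, 0.1989]
tool_rot: [0.513, 0.487, 0.513, -0.486]
contact_force: [0.1, 0.2, -0.2]
gripper_width: 0.998
```

step_arm:
  plan:
    - [0, 0.25, -0.9, 0, 0, 0]
    - [0, 0.25, -0.9, 0, 0, 0]
    - [0, 0.05, -0.9, 0, 0, 0]
    - [0, 0, -0.7, 0, 0, 0]
    - [0, 0, -0.4, 0, 0, 0]
    - [0, 0, 0, 0, 0, 0]
    - [0, 0, 0, 0, 0, 0]

```text
t: 19.0
eef_pos: [0.5309, 0.1057, 0.1983]
tool_rot: [0.513, 0.487, 0.512, -0.487]
contact_force: [-0.1, -0.0, 0.4]
gripper_width: 0.999
```

```bash
python3 go.py .5305,.107,.124
```

```text
t 19.0 p [0.5309 0.1057 0.1983] w 0.999 F [-0.1 -0.   0.4] q [-0.75  0.32  0.54  1.94 -0.2   0.93 -0.06]
x [ 0.    -0.001 -1.   ] yaw of y 2.93
.5305,.107,.124 -> [ 1.858 -0.01  -0.033]
```

step_arm:
  plan:
    - [0.5, 0, -0.03, 0, 0, 0]
    - [0.6, 0, 0, 0, 0, 0]
    - [0.5, 0, 0, 0, 0, 0]
    - [0.26, 0, 0, 0, 0, 0]
    - [0, 0, 0, 0, 0, 0]

```text
t: 19.62
eef_pos: [0.5306, 0.1075, 0.1234]
tool_rot: [0.513, 0.487, 0.513, -0.487]
contact_force: [-0.6, 0.9, 0.1]
gripper_width: 1.001
```

step_arm:
  plan:
    - [0, 0, 0, 0, 0, 0]
    - [0, 0, 0, 0, 0, 0]
    - [0, 0, 0, 0, 0, 0]
    - [0, 0, 0, 0, 0, 0]
    - [0, 0, 0, 0, 0, 0]
    - [0, 0, 0, 0, 0, 0]
  fingers: 1
  force: 50

```text
t: 20.38
eef_pos: [0.5308, 0.1086, 0.1243]
tool_rot: [0.513, 0.487, 0.513, -0.486]
contact_force: [-2.4, -1.4, 5.3]
gripper_width: 0.359
```

step_arm:
  plan:
    - [-0.3, 0, 0, 0, 0, 0]
    - [-0.5, 0, 0, 0, 0, 0]
    - [-0.6, 0, 0, 0, 0, 0]
    - [-0.5, 0, 0, 0, 0, 0]
    - [0, 0, 0, 0, 0, 0]

```text
t: 21.0
eef_pos: [0.5316, 0.1087, 0.2011]
tool_rot: [0.513, 0.488, 0.513, -0.486]
contact_force: [1.3, 0.2, -4.5]
gripper_width: 0.364
```

```bash
python3 go.py .383,-.315,.2
```

```text
t 21.0 p [0.5316 0.1087 0.2011] w 0.364 F [ 1.3  0.2 -4.5] q [-0.76  0.32  0.55  1.94 -0.2   0.94 -0.06]
x [ 0.003  0.001 -1.   ] yaw of y 3.03
.383,-.315,.2 -> [ 4.000e-03 -4.268e+00  1.038e+01]
```

step_arm:
  plan:
    - [0, -0.05, 0.4, 0, 0, 0]
    - [0, -0.1, 0.8, 0, 0, 0]
    - [0, -0.1, 0.9, 0, 0, 0]
    - [0, -0.1, 0.9, 0, 0, 0]
    - [0, -0.1, 0.9, 0, 0, 0]
    - [0, -0.3, 0.9, 0, 0, 0]
    - [0, -0.6, 0.9, 0, 0, 0]
    - [0, -0.8, 0.8, 0, 0, 0]

```text
t: 22.0
eef_pos: [0.4567, -0.1582, 0.1987]
tool_rot: [0.512, 0.486, 0.513, -0.488]
contact_force: [0.8, -0.9, -3.4]
gripper_width: 0.359
```

step_arm:
  plan:
    - [0, -0.8, 0.7, 0, 0, 0]
    - [0, -0.7, 0.7, 0, 0, 0]
    - [0, -0.5, 0.7, 0, 0, 0]
    - [0, -0.2, 0.8, 0, 0, 0]
    - [0, -0.02, 0.6, 0, 0, 0]
    - [0, 0, 0.38, 0, 0, 0]
    - [0, 0, 0, 0, 0, 0]
    - [0, 0, 0, 0, 0, 0]

```text
t: 23.0
eef_pos: [0.3772, -0.3147, 0.199]
tool_rot: [0.512, 0.487, 0.514, -0.487]
contact_force: [-0.1, 0.2, -4.3]
gripper_width: 0.363
```

```bash
python3 go.py .383,-.315,.114
```

```text
t 23.0 p [ 0.3772 -0.3147  0.199 ] w 0.363 F [-0.1  0.2 -4.3] q [-0.07  0.26  0.75  2.06 -0.22  0.91  0.86]
x [-0.002  0.001 -1.   ] yaw of y 3.01
.383,-.315,.114 -> [2.125 0.148 0.017]
```

step_arm:
  plan:
    - [0.5, 0.05, 0, 0, 0, 0]
    - [0.6, 0, 0, 0, 0, 0]
    - [0.5, 0, 0, 0, 0, 0]
    - [0.4, 0, 0, 0, 0, 0]
    - [0.15, 0, 0, 0, 0, 0]
    - [0.02, 0, 0, 0, 0, 0]
    - [0, 0, 0, 0, 0, 0]

```text
t: 23.88
eef_pos: [0.3805, -0.3155, 0.1134]
tool_rot: [0.513, 0.487, 0.513, -0.486]
contact_force: [1.2, -0.1, -4.0]
gripper_width: 0.36
```

step_arm:
  plan:
    - [0.03, 0, 0, 0, 0, 0]
    - [0, 0, 0, 0, 0, 0]

```text
t: 24.12
eef_pos: [0.3803, -0.3153, 0.1119]
tool_rot: [0.513, 0.487, 0.513, -0.487]
contact_force: [0.1, 0.2, -3.4]
gripper_width: 0.361
```

step_arm:
  plan:
    - [0.03, 0, 0, 0, 0, 0]
    - [0, 0, 0, 0, 0, 0]

```text
t: 24.38
eef_pos: [0.3801, -0.3152, 0.1104]
tool_rot: [0.513, 0.487, 0.513, -0.487]
contact_force: [0.8, -0.0, -3.5]
gripper_width: 0.36
```

step_arm:
  plan:
    - [0.02, 0, 0, 0, 0, 0]
    - [0, 0, 0, 0, 0, 0]

```text
t: 24.62
eef_pos: [0.3802, -0.3157, 0.1103]
tool_rot: [0.513, 0.487, 0.513, -0.487]
contact_force: [-2.0, 0.7, 4.8]
gripper_width: 0.357
```

Contact. I release and take a picture with both cameras.

step_arm:
  plan:
    - [0, 0, 0, 0, 0, 0]
    - [0, 0, 0, 0, 0, 0]
    - [0, 0, 0, 0, 0, 0]
    - [0, 0, 0, 0, 0, 0]
    - [0, 0, 0, 0, 0, 0]
    - [-0.3, 0, 0, 0, 0, 0]
    - [-0.7, 0, 0, 0, 0, 0]
    - [-0.8, 0, 0, 0, 0, 0]
  fingers: -1

```text
t: 25.62
eef_pos: [0.3798, -0.3153, 0.1829]
tool_rot: [0.513, 0.487, 0.513, -0.487]
contact_force: [0.2, -0.1, -0.0]
gripper_width: 1.005
```

```bash
python3 shot.py 4 scene top; python3 go.py; python3 - <<'E'
from meas import *
T=np.load("top4C.npy");S=np.load("scene4C.npy")
for c in [(.380,-.316),(.463,-.322),(.541,-.328)]:
    print(disc(S,c,.14,.152,.03,.016))
print("honey",disc(T,(.597,.047),.064,.074,.035,.028)); print("honey",disc(S,(.597,.047),.064,.074,.035,.028))
for nm,n,(x0,x1,y0,y1),k in [("bay4","top",(232,355,105,217),5),("bays4","scene",(255,395,200,320),5)]:
    im=cv2.imread(f"pics/{n}4.png")[y0:y1,x0:x1]
    cv2.imwrite(f"pics/z_{nm}.png",cv2.resize(im,None,fx=k,fy=k,interpolation=cv2.INTER_CUBIC))
E
```

```text
t 25.73 p [ 0.3817 -0.3169  0.1851] w 1.001 F [ 0.1  0.  -0.7] q [-0.06  0.29  0.75  2.06 -0.25  0.88  0.89]
x [ 0.006 -0.002 -1.   ] yaw of y 3.0
(122, array([ 0.3821, -0.3151,  0.1462]), array([ 0.3812, -0.3161,  0.0158]), array([ 0.381 , -0.3165,  0.0164]))
(127, array([ 0.465 , -0.3195,  0.1464]), array([ 0.4641, -0.3204,  0.0157]), array([ 0.4636, -0.3204,  0.0169]))
(149, array([ 0.5436, -0.3254,  0.1471]), array([ 0.5423, -0.3265,  0.0155]), array([ 0.5421, -0.3264,  0.0166]))
honey (493, array([0.5954, 0.0473, 0.0692]), array([0.5964, 0.0475, 0.0272]), array([0.5964, 0.0475, 0.0282]))
honey (515, array([0.5985, 0.0473, 0.0692]), array([0.5977, 0.0468, 0.0278]), array([0.5975, 0.047 , 0.0284]))
```

View pics/scene4.png

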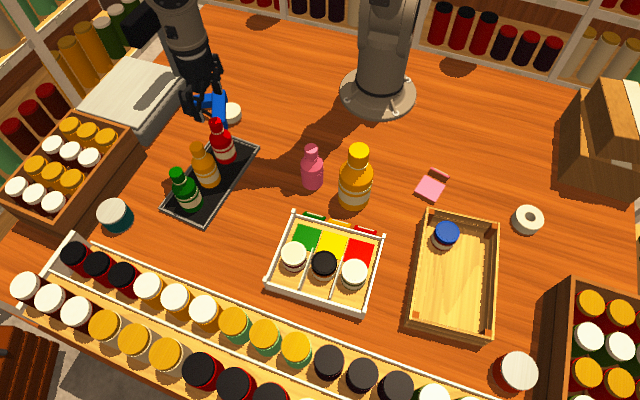

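View pics/z_bay4.png

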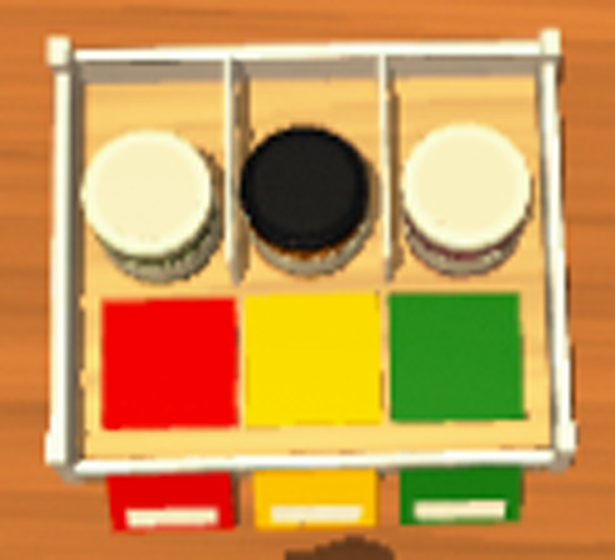

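View pics/z_bays4.png

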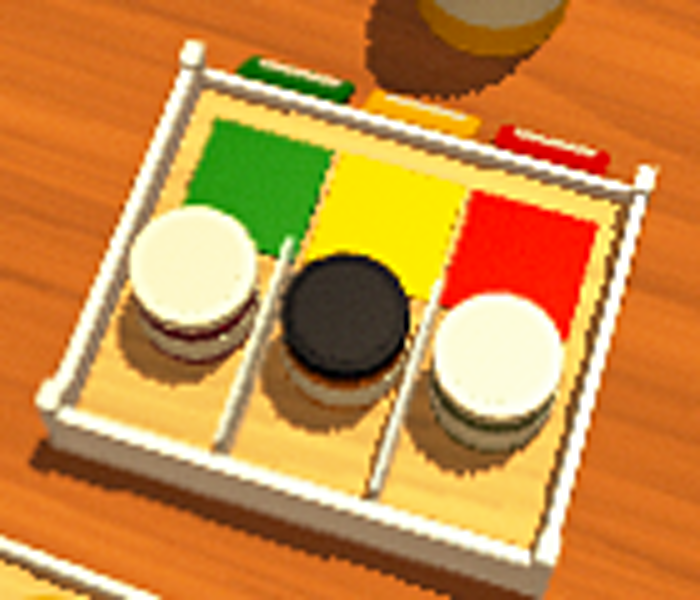

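All three bottles stand on the tray, and the three mats are clear in the enlarged top view: red (102-238, 297-428), yellow (245-382, 292-427), green (389-524, 292-421). I compute the mat centres from both cameras.

```bash
python3 - <<'E'
from station import bot
from meas import *
m=bot.camera_model("top")
c={"red":[(102,300),(236,297),(238,427),(104,429)],"yel":[(245,295),(381,291),(382,424),(244,427)],"gre":[(389,294),(520,291),(525,419),(391,422)]}
for k,v in c.items():
    P=at_z(m,np.array(v)/5+[232,105],.0205); print(k,P.mean(0).round(4),np.linalg.norm(P-np.roll(P,1,0),axis=1).round(4))
for n in("top","scene"):
    p=np.load(n+"4.npz")["p"].astype(int);C=np.load(n+"4C.npy"); r,g,b=p[...,0],p[...,1],p[...,2]
    M=(abs(C[...,2]-.0205)<.004)&(C[...,0]>.49)&(C[...,0]<.58)&(abs(C[...,1]-.043)<.11)
    for k,mk in (("red",(r>150)&(g<60)),("yel",(r>180)&(g>150)&(b<60)),("gre",(g>90)&(r<60))):
        P=C[M&mk]; 
        rc=cv2.minAreaRect(P[:,:2].astype(np.float32)); print(n,k,len(P),np.round(rc[0],4),np.round(rc[1],4),round(rc[2],2),P[:,2].mean().round(4))
E
```

```text
red [0.5273 0.1061 0.0205] [0.0594 0.0602 0.0599 0.0594]
yel [0.5311 0.0423 0.0205] [0.0608 0.0613 0.0615 0.0613]
gre [ 0.5343 -0.0218  0.0205] [0.0591 0.0593 0.0594 0.0598]
top red 646 [0.5275 0.1072] [0.0585 0.0564] 2.77 0.0212
top yel 696 [0.5318 0.0428] [0.0597 0.0603] 2.39 0.0211
top gre 633 [ 0.5349 -0.0202] [0.0568 0.0564] 1.88 0.021
scene red 490 [0.5293 0.1069] [0.061  0.0584] 3.15 0.0212
scene yel 544 [0.5306 0.0107] [0.0619 0.1252] 0.11 0.0212
scene gre 441 [ 0.5367 -0.0206] [0.0577 0.0575] 2.96 0.0213
```

```bash
python3 go.py .597,.047,.185
```

```text
t 25.73 p [ 0.3817 -0.3169  0.1851] w 1.001 F [ 0.1  0.  -0.7] q [-0.06  0.29  0.75  2.06 -0.25  0.88  0.89]
x [ 0.006 -0.002 -1.   ] yaw of y 3.0
.597,.047,.185 -> [ 0.01   5.85  -8.802]
```

step_arm:
  plan:
    - [-0.3, 0.3, -0.5, 0, 0, 0]
    - [0, 0.7, -0.8, 0, 0, 0]
    - [0, 0.7, -0.8, 0, 0, 0]
    - [0, 0.7, -0.8, 0, 0, 0]
    - [0, 0.7, -0.8, 0, 0, 0]
    - [0, 0.6, -0.8, 0, 0, 0]
    - [0, 0.5, -0.8, 0, 0, 0]
    - [0, 0.5, -0.8, 0, 0, 0]

```text
t: 26.72
eef_pos: [0.5553, -0.0605, 0.1936]
tool_rot: [0.513, 0.487, 0.513, -0.487]
contact_force: [-0.8, -0.0, -0.6]
gripper_width: 1.003
```

step_arm:
  plan:
    - [0, 0.5, -0.8, 0, 0, 0]
    - [0, 0.4, -0.8, 0, 0, 0]
    - [0, 0.25, -0.7, 0, 0, 0]
    - [0, 0, -0.4, 0, 0, 0]
    - [0, 0, 0, 0, 0, 0]
    - [0, 0, 0, 0, 0, 0]

```text
t: 27.48
eef_pos: [0.5947, 0.0469, 0.1938]
tool_rot: [0.513, 0.487, 0.512, -0.487]
contact_force: [-0.1, -0.5, -0.2]
gripper_width: 1.0
```

```bash
python3 go.py .597,.047,.1 .597,.047,.022
```

```text
t 27.48 p [0.5947 0.0469 0.1938] w 1.0 F [-0.1 -0.5 -0.2] q [-0.64  0.44  0.61  1.82 -0.3   0.98  0.14]
x [-0.    -0.001 -1.   ] yaw of y 2.93
.597,.047,.1 -> [ 2.345e+00  5.700e-02 -1.000e-03]
.597,.047,.022 -> [ 4.295e+00  5.800e-02 -2.000e-03]
```

step_arm:
  plan:
    - [0.5, 0.05, 0, 0, 0, 0]
    - [0.7, 0, 0, 0, 0, 0]
    - [0.7, 0, 0, 0, 0, 0]
    - [0.4, 0, 0, 0, 0, 0]
    - [0, 0, 0, 0, 0, 0]

```text
t: 28.1
eef_pos: [0.5962, 0.048, 0.1002]
tool_rot: [0.512, 0.486, 0.513, -0.488]
contact_force: [0.4, -0.1, 0.2]
gripper_width: 0.999
```

```bash
python3 go.py .597,.047,.022; python3 shot.py 5 scene; python3 -c "
import cv2
im=cv2.imread('pics/scene5.png')[180:320,240:400]; cv2.imwrite('pics/z5.png',cv2.resize(im,None,fx=4.2,fy=4.2,interpolation=cv2.INTER_CUBIC))"
```

```text
t 28.1 p [0.5962 0.048  0.1002] w 0.999 F [ 0.4 -0.1  0.2] q [-0.58  0.56  0.54  1.88 -0.39  0.81  0.21]
x [-0.003 -0.001 -1.   ] yaw of y 2.98
.597,.047,.022 -> [1.956 0.023 0.024]
```

View pics/z5.png

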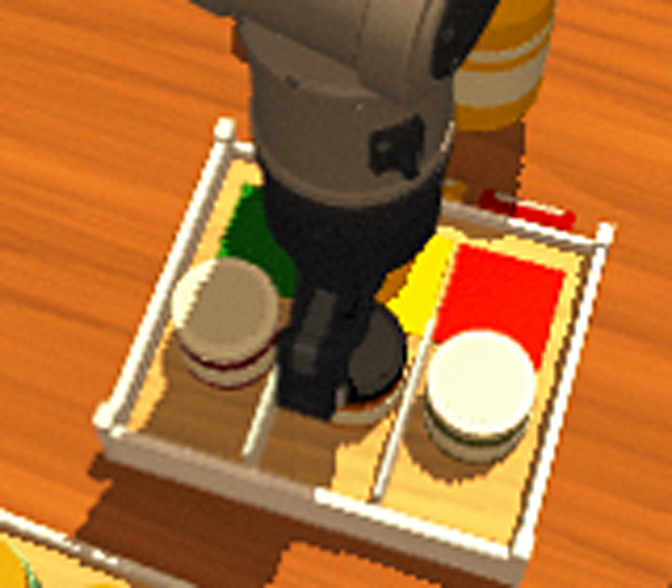

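```bash
python3 - <<'E'
from meas import *
S=np.load("scene5C.npy")
for x0 in np.arange(.30,.66,.03):
    M=(S[...,0]>=x0)&(S[...,0]<x0+.03)&(S[...,1]>-.1)&(S[...,1]<.12)&(S[...,2]>.07)
    P=S[M]
    if len(P): 
        h=np.histogram(P[:,2],bins=np.arange(.07,.7,.04))[0]; print(round(x0,2),len(P),P[:,2].min().round(3),h, "y",P[P[:,2]>.21][:,1].min(initial=9).round(3),P[P[:,2]>.21][:,1].max(initial=-9).round(3))
E
```

```text
0.33 4 0.116 [0 4 0 0 0 0 0 0 0 0 0 0 0 0 0] y 9.0 -9.0
0.36 110 0.073 [11 79 16  4  0  0  0  0  0  0  0  0  0  0  0] y 9.0 -9.0
0.39 296 0.07 [130 155  10   1   0   0   0   0   0   0   0   0   0   0   0] y 9.0 -9.0
0.42 69 0.071 [37  2  0  0  0  0  0  0  0  0  0  0 26  4  0] y 0.114 0.118
0.45 674 0.541 [  0   0   0   0   0   0   0   0   0   0   0   7 387 280   0] y 0.028 0.117
0.48 2591 0.511 [   0    0    0    0    0    0    0    0    0    0    0  185 1904  502
    0] y 0.023 0.111
0.51 2507 0.445 [   0    0    0    0    0    0    0    0    0   18   69 1229 1191    0
    0] y 0.017 0.106
0.54 2538 0.07 [   3    0    0    0    0    0    0    0   19  136  591 1789    0    0
    0] y 0.009 0.102
0.57 2894 0.07 [ 180    0    0    0   13   13   25    1   52  232 2242  136    0    0
    0] y 0.004 0.1
0.6 3531 0.07 [ 125    0   18   55  203  213  215  285  107 1511  799    0    0    0
    0] y -0.002 0.097
0.63 3112 0.118 [   0   12  102  178  200  187  354  411  379 1289    0    0    0    0
    0] y -0.002 0.092
0.66 245 0.162 [  0   0  97 148   0   0   0   0   0   0   0   0   0   0   0] y 0.037 0.063
```

View pics/scene5.png

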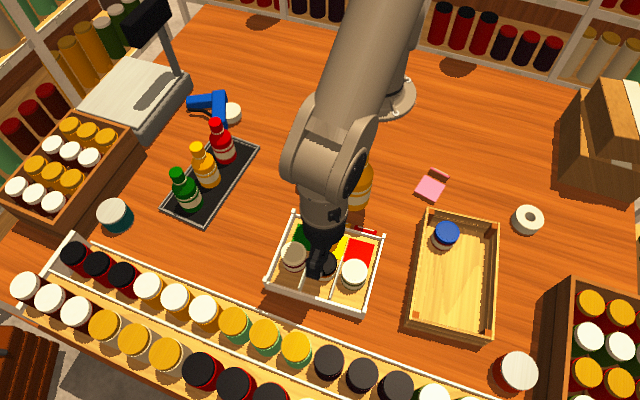

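The forearm is well above the decoy bottle (about 0.45 m or higher), so I descend on the jar.

step_arm:
  plan:
    - [0.4, 0.02, 0.02, 0, 0, 0]
    - [0.5, 0, 0, 0, 0, 0]
    - [0.5, 0, 0, 0, 0, 0]
    - [0.3, 0, 0, 0, 0, 0]
    - [0, 0, 0, 0, 0, 0]

```text
t: 28.78
eef_pos: [0.5972, 0.0478, 0.0324]
tool_rot: [0.513, 0.486, 0.513, -0.487]
contact_force: [0.5, 1.1, 0.0]
gripper_width: 1.002
```

```bash
python3 go.py .597,.047,.022
```

```text
t 28.77 p [0.5972 0.0478 0.0324] w 1.002 F [0.5 1.1 0. ] q [-0.53  0.66  0.47  1.9  -0.45  0.69  0.27]
x [-0.002 -0.    -1.   ] yaw of y 3.02
.597,.047,.022 -> [ 0.26  -0.005  0.02 ]
```

step_arm:
  plan:
    - [0.2, 0, 0.02, 0, 0, 0]
    - [0.06, 0, 0, 0, 0, 0]
    - [0, 0, 0, 0, 0, 0]

```text
t: 29.15
eef_pos: [0.5982, 0.0472, 0.0234]
tool_rot: [0.513, 0.487, 0.513, -0.487]
contact_force: [-0.1, 0.4, 1.0]
gripper_width: 1.001
```

step_arm:
  plan:
    - [0, 0, 0, 0, 0, 0]
    - [0, 0, 0, 0, 0, 0]
    - [0, 0, 0, 0, 0, 0]
    - [0, 0, 0, 0, 0, 0]
    - [0, 0, 0, 0, 0, 0]
    - [0, 0, 0, 0, 0, 0]
  fingers: 1
  force: 40

```text
t: 29.9
eef_pos: [0.5979, 0.0472, 0.0237]
tool_rot: [0.513, 0.487, 0.513, -0.487]
contact_force: [-2.8, 0.8, 5.5]
gripper_width: 0.646
```

step_arm:
  plan:
    - [-0.2, 0, 0, 0, 0, 0]
    - [-0.4, 0, 0, 0, 0, 0]
    - [-0.6, 0, 0, 0, 0, 0]
    - [-0.7, 0, 0, 0, 0, 0]
    - [-0.7, 0, 0, 0, 0, 0]
    - [-0.5, 0, 0, 0, 0, 0]
    - [0, 0, 0, 0, 0, 0]

```text
t: 30.78
eef_pos: [0.5992, 0.0472, 0.1491]
tool_rot: [0.514, 0.488, 0.512, -0.486]
contact_force: [0.2, -0.1, -3.6]
gripper_width: 0.644
```

```bash
python3 go.py .58,.327,.14; python3 shot.py 6 scene
```

```text
t 30.77 p [0.5992 0.0472 0.1491] w 0.644 F [ 0.2 -0.1 -3.6] q [-0.62  0.5   0.58  1.85 -0.34  0.89  0.18]
x [ 0.003  0.001 -1.   ] yaw of y 3.03
.58,.327,.14 -> [ 0.231 -0.11  -7.009]
```

View pics/scene6.png

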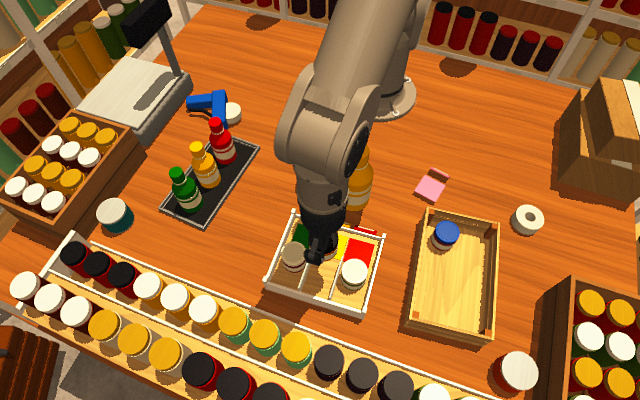

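The jar is held clear above the bay. Before placing it I refine the crate pose.

```bash
python3 - <<'E'
from meas import *
for n in("top","scene"):
    C=np.load(n+"4C.npy"); 
    B=(C[...,0]>.33)&(C[...,0]<.68)&(C[...,1]>.19)&(C[...,1]<.435)
    P=C[B&(abs(C[...,2]-.064)<.003)]; print(n,len(P),P[:,2].mean()); 
    rc=cv2.minAreaRect(P[:,:2].astype(np.float32)); print(" top rect",np.round(rc[0],4),np.round(rc[1],4),round(rc[2],2))
    print(np.round(cv2.boxPoints(rc),4).tolist())
    P=C[B&(abs(C[...,2]-.008)<.003)]
    q=P[:,:2]; print(" floor n",len(P), np.percentile(q,[1,99],axis=0).round(3).tolist())
E
```

```text
top 1424 0.06449926024711905
 top rect [0.5072 0.3201] [0.2715 0.1721] 5.16
[[0.364300012588501, 0.3935999870300293], [0.3797000050544739, 0.22220000624656677], [0.6502000093460083, 0.24660000205039978], [0.6347000002861023, 0.4180000126361847]]
 floor n 5448 [[0.383, 0.235], [0.635, 0.404]]
scene 1323 0.06438981428771291
 top rect [0.5079 0.3193] [0.274 0.172] 4.79
[[0.36419999599456787, 0.3935999870300293], [0.37860000133514404, 0.22220000624656677], [0.6516000032424927, 0.2451000064611435], [0.6373000144958496, 0.4165000021457672]]
 floor n 5471 [[0.38, 0.241], [0.639, 0.402]]
```

View pics/z_crates.png

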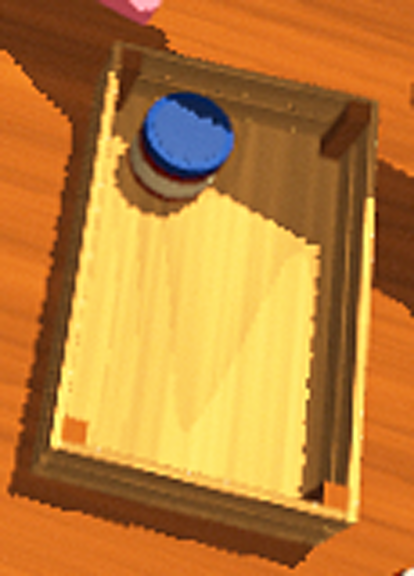

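```bash
python3 go.py .557,.324,.149
```

```text
t 30.82 p [0.5982 0.0473 0.1477] w 0.646 F [-0.  -0.3 -3.5] q [-0.61  0.5   0.58  1.85 -0.35  0.89  0.18]
x [ 0.001  0.    -1.   ] yaw of y 3.04
.557,.324,.149 -> [-0.031 -0.662 -6.962]
```

step_arm:
  plan:
    - [0, 0, -0.4, 0, 0, 0]
    - [0, -0.1, -0.7, 0, 0, 0]
    - [0, -0.1, -0.8, 0, 0, 0]
    - [0, -0.1, -0.8, 0, 0, 0]
    - [0, -0.1, -0.8, 0, 0, 0]
    - [0, -0.1, -0.8, 0, 0, 0]
    - [0, -0.1, -0.8, 0, 0, 0]
    - [0, -0.06, -0.7, 0, 0, 0]

```text
t: 31.82
eef_pos: [0.5576, 0.2801, 0.1457]
tool_rot: [0.513, 0.485, 0.514, -0.487]
contact_force: [0.3, -0.4, -2.0]
gripper_width: 0.646
```

step_arm:
  plan:
    - [0, 0, -0.7, 0, 0, 0]
    - [0, 0, -0.4, 0, 0, 0]
    - [0, 0, -0.06, 0, 0, 0]
    - [0, 0, 0, 0, 0, 0]
    - [0, 0, 0, 0, 0, 0]

```text
t: 32.45
eef_pos: [0.5574, 0.3221, 0.1474]
tool_rot: [0.513, 0.487, 0.512, -0.487]
contact_force: [0.6, -0.5, -2.3]
gripper_width: 0.645
```

```bash
python3 go.py .557,.324,.0145; python3 shot.py 7 scene
```

```text
t 32.45 p [0.5574 0.3221 0.1474] w 0.645 F [ 0.6 -0.5 -2.3] q [-1.01  0.57  0.55  1.74 -0.36  0.94 -0.27]
x [ 0.    -0.001 -1.   ] yaw of y 2.9
.557,.324,.0145 -> [ 3.322 -0.008 -0.049]
```

View pics/scene7.png

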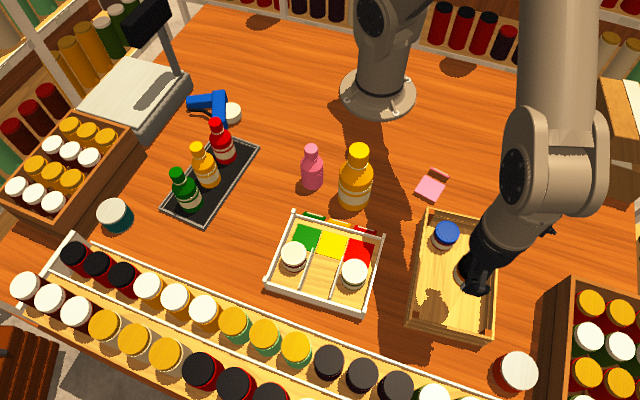

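The gripper with the jar is over the open end of the crate at (475,280), and the blue jar at (446,235) is clear. Descending.

step_arm:
  plan:
    - [0.4, 0, -0.03, 0, 0, 0]
    - [0.6, 0, 0, 0, 0, 0]
    - [0.7, 0, 0, 0, 0, 0]
    - [0.7, 0, 0, 0, 0, 0]
    - [0.5, 0, 0, 0, 0, 0]
    - [0.3, 0, 0, 0, 0, 0]
    - [0, 0, 0, 0, 0, 0]
    - [0, 0, 0, 0, 0, 0]

```text
t: 33.5
eef_pos: [0.5577, 0.3253, 0.0202]
tool_rot: [0.513, 0.487, 0.513, -0.486]
contact_force: [0.0, 1.7, -2.9]
gripper_width: 0.651
```

```bash
python3 go.py .557,.324,.0145
```

```text
t 33.5 p [0.5577 0.3253 0.0202] w 0.651 F [ 0.   1.7 -2.9] q [-0.95  0.73  0.46  1.79 -0.46  0.72 -0.19]
x [ 0.001  0.001 -1.   ] yaw of y 3.02
.557,.324,.0145 -> [ 0.142 -0.02   0.031]
```

step_arm:
  plan:
    - [0.08, 0, 0, 0, 0, 0]
    - [0.05, 0, 0, 0, 0, 0]
    - [0, 0, 0, 0, 0, 0]

```text
t: 33.88
eef_pos: [0.5568, 0.325, 0.0141]
tool_rot: [0.513, 0.487, 0.513, -0.487]
contact_force: [0.4, -0.4, -2.8]
gripper_width: 0.644
```

step_arm:
  plan:
    - [0.03, 0, 0, 0, 0, 0]
    - [0, 0, 0, 0, 0, 0]

```text
t: 34.12
eef_pos: [0.557, 0.3251, 0.0138]
tool_rot: [0.513, 0.487, 0.513, -0.486]
contact_force: [-2.1, -1.5, 4.6]
gripper_width: 0.643
```

step_arm:
  plan:
    - [0.02, 0, 0, 0, 0, 0]
    - [0, 0, 0, 0, 0, 0]

```text
t: 34.38
eef_pos: [0.557, 0.3251, 0.0137]
tool_rot: [0.513, 0.487, 0.513, -0.486]
contact_force: [-4.7, -2.2, 12.4]
gripper_width: 0.646
```

Seated. I release and lift.

step_arm:
  plan:
    - [-0.02, 0, 0, 0, 0, 0]
    - [0, 0, 0, 0, 0, 0]
    - [0, 0, 0, 0, 0, 0]
    - [0, 0, 0, 0, 0, 0]
    - [0, 0, 0, 0, 0, 0]
    - [-0.2, 0, 0, 0, 0, 0]
    - [-0.4, 0, 0, 0, 0, 0]
    - [-0.6, 0, 0, 0, 0, 0]
  fingers: -1

```text
t: 35.38
eef_pos: [0.5568, 0.3248, 0.062]
tool_rot: [0.513, 0.487, 0.513, -0.487]
contact_force: [0.9, -0.0, 0.1]
gripper_width: 1.005
```

step_arm:
  plan:
    - [-0.8, 0, 0, 0, 0, 0]
    - [-0.8, 0, 0, 0, 0, 0]
    - [-0.8, 0, 0, 0, 0, 0]
    - [-0.8, 0, 0, 0, 0, 0]
    - [-0.4, 0, 0, 0, 0, 0]
    - [0, 0, 0.4, 0, 0, 0]
    - [0, 0, 0.8, 0, 0, 0]
    - [0, 0, 0.9, 0, 0, 0]

```text
t: 36.38
eef_pos: [0.5604, 0.2389, 0.2033]
tool_rot: [0.513, 0.486, 0.513, -0.487]
contact_force: [0.7, 0.1, 0.1]
gripper_width: 1.002
```

```bash
python3 go.py .382,-.316,.2; python3 shot.py 8 scene; python3 - <<'E'
from meas import *
S=np.load("scene8C.npy")
print("honey",disc(S,(.557,.325),.053,.065,.035,.028))
print("packed",disc(S,(.427,.282),.053,.065,.035,.028))
for c in [(.380,-.316),(.463,-.322),(.541,-.328)]: print(disc(S,c,.14,.152,.03,.016))
E
```

```text
t 36.38 p [0.5604 0.2389 0.2033] w 1.002 F [0.7 0.1 0.1] q [-0.96  0.45  0.61  1.78 -0.3   1.01 -0.18]
x [-0.002 -0.002 -1.   ] yaw of y 3.04
.382,-.316,.2 -> [ 0.117 -5.19  13.617]
honey (544, array([0.5592, 0.3247, 0.059 ]), array([0.5583, 0.3248, 0.0276]), array([0.558 , 0.3239, 0.0289]))
packed None
(123, array([ 0.3822, -0.3147,  0.1463]), array([ 0.3811, -0.3159,  0.016 ]), array([ 0.3815, -0.3164,  0.0173]))
(129, array([ 0.4653, -0.319 ,  0.1464]), array([ 0.464 , -0.3207,  0.0155]), array([ 0.464 , -0.3201,  0.0165]))
(147, array([ 0.5434, -0.3254,  0.1471]), array([ 0.5423, -0.3265,  0.0155]), array([ 0.5421, -0.3265,  0.0164]))
```

View pics/scene8.png

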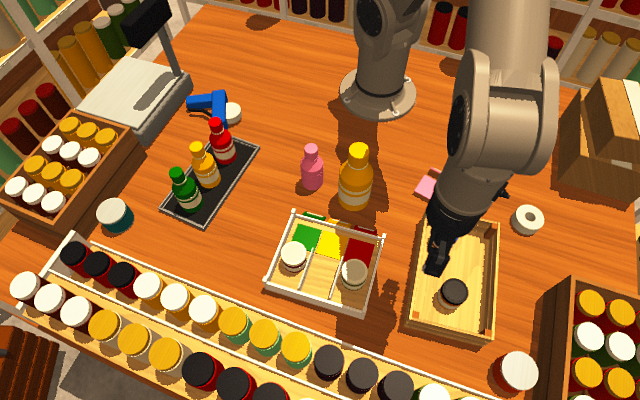

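The honey jar stands in the crate at (453,290), top at 0.059 m. The blue jar is hidden behind the gripper and will be checked later. Next I fetch red.

step_arm:
  plan:
    - [0, 0, 0.9, 0, 0, 0]
    - [0, 0, 0.9, 0, 0, 0]
    - [0, 0, 0.9, 0, 0, 0]
    - [0, 0, 0.9, 0, 0, 0]
    - [0, 0, 0.9, 0, 0, 0]
    - [0, 0, 0.9, 0, 0, 0]
    - [0, -0.2, 0.9, 0, 0, 0]
    - [0, -0.5, 0.9, 0, 0, 0]

```text
t: 37.42
eef_pos: [0.5474, -0.0502, 0.2036]
tool_rot: [0.513, 0.486, 0.513, -0.488]
contact_force: [0.7, -0.1, -0.2]
gripper_width: 0.998
```

step_arm:
  plan:
    - [0, -0.8, 0.8, 0, 0, 0]
    - [0, -0.9, 0.8, 0, 0, 0]
    - [0, -0.9, 0.8, 0, 0, 0]
    - [0, -0.8, 0.8, 0, 0, 0]
    - [0, -0.6, 0.8, 0, 0, 0]
    - [0, -0.3, 0.8, 0, 0, 0]
    - [0, -0.1, 0.7, 0, 0, 0]
    - [0, 0, 0.4, 0, 0, 0]

```text
t: 38.42
eef_pos: [0.383, -0.2944, 0.2039]
tool_rot: [0.512, 0.487, 0.513, -0.488]
contact_force: [-0.1, 0.3, -0.7]
gripper_width: 0.996
```

step_arm:
  plan:
    - [0, 0, 0, 0, 0, 0]
    - [0, 0, 0, 0, 0, 0]

```text
t: 38.67
eef_pos: [0.3845, -0.2922, 0.2042]
tool_rot: [0.512, 0.487, 0.514, -0.487]
contact_force: [0.6, 0.3, -0.1]
gripper_width: 1.0
```

```bash
python3 go.py .3812,-.316,.2 .3812,-.316,.11
```

```text
t 38.67 p [ 0.3845 -0.2922  0.2042] w 1.0 F [ 0.6  0.3 -0.1] q [-0.18  0.24  0.83  2.07 -0.23  0.92  0.82]
x [-0.002  0.001 -1.   ] yaw of y 3.02
.3812,-.316,.2 -> [ 0.104 -0.115  0.59 ]
.3812,-.316,.11 -> [ 2.354 -0.111  0.592]
```

step_arm:
  plan:
    - [0, -0.06, 0.4, 0, 0, 0]
    - [0.3, -0.05, 0.19, 0, 0, 0]
    - [0.6, 0, 0, 0, 0, 0]
    - [0.6, 0, 0, 0, 0, 0]
    - [0.5, 0, 0, 0, 0, 0]
    - [0.3, 0, 0, 0, 0, 0]
    - [0, 0, 0, 0, 0, 0]
    - [0, 0, 0, 0, 0, 0]

```text
t: 39.67
eef_pos: [0.3826, -0.3168, 0.1135]
tool_rot: [0.513, 0.487, 0.513, -0.486]
contact_force: [0.6, -0.4, -0.3]
gripper_width: 0.996
```

```bash
python3 go.py .3812,-.316,.11
```

```text
t 39.67 p [ 0.3826 -0.3168  0.1135] w 0.996 F [ 0.6 -0.4 -0.3] q [-0.01  0.42  0.72  2.12 -0.42  0.74  1.03]
x [ 0.001 -0.    -1.   ] yaw of y 3.04
.3812,-.316,.11 -> [ 0.086 -0.033 -0.023]
```

step_arm:
  plan:
    - [0.08, -0.03, -0.02, 0, 0, 0]
    - [0, 0, 0, 0, 0, 0]

```text
t: 39.92
eef_pos: [0.381, -0.3159, 0.1098]
tool_rot: [0.513, 0.487, 0.513, -0.486]
contact_force: [0.2, -0.8, -0.1]
gripper_width: 1.002
```

step_arm:
  plan:
    - [0, 0, 0, 0, 0, 0]
    - [0, 0, 0, 0, 0, 0]
    - [0, 0, 0, 0, 0, 0]
    - [0, 0, 0, 0, 0, 0]
    - [0, 0, 0, 0, 0, 0]
    - [0, 0, 0, 0, 0, 0]
  fingers: 1
  force: 50

```text
t: 40.67
eef_pos: [0.3807, -0.3162, 0.1098]
tool_rot: [0.513, 0.487, 0.513, -0.487]
contact_force: [-2.6, -0.1, 6.0]
gripper_width: 0.363
```

step_arm:
  plan:
    - [-0.3, 0, 0, 0, 0, 0]
    - [-0.5, 0, 0, 0, 0, 0]
    - [-0.6, 0, 0, 0, 0, 0]
    - [-0.6, 0, 0, 0, 0, 0]
    - [-0.3, 0, 0, 0, 0, 0]
    - [0, 0, 0, 0, 0, 0]

```text
t: 41.42
eef_pos: [0.3814, -0.3159, 0.2021]
tool_rot: [0.514, 0.487, 0.513, -0.486]
contact_force: [-0.2, 0.1, -5.5]
gripper_width: 0.363
```

```bash
python3 go.py .5285,.1067,.2
```

```text
t 41.42 p [ 0.3814 -0.3159  0.2021] w 0.363 F [-0.2  0.1 -5.5] q [-0.13  0.28  0.84  2.05 -0.26  0.92  0.9 ]
x [ 0.001 -0.    -1.   ] yaw of y 3.06
.5285,.1067,.2 -> [  0.057   4.236 -10.355]
```

step_arm:
  plan:
    - [0, 0, -0.4, 0, 0, 0]
    - [0, 0.1, -0.7, 0, 0, 0]
    - [0, 0.4, -0.7, 0, 0, 0]
    - [0, 0.7, -0.7, 0, 0, 0]
    - [0, 0.8, -0.7, 0, 0, 0]
    - [0, 0.7, -0.8, 0, 0, 0]
    - [0, 0.5, -0.8, 0, 0, 0]
    - [0, 0.3, -0.8, 0, 0, 0]

```text
t: 42.42
eef_pos: [0.5091, -0.0834, 0.2004]
tool_rot: [0.513, 0.486, 0.514, -0.487]
contact_force: [-0.0, 0.8, -4.1]
gripper_width: 0.36
```

step_arm:
  plan:
    - [0, 0.2, -0.8, 0, 0, 0]
    - [0, 0.2, -0.8, 0, 0, 0]
    - [0, 0.1, -0.8, 0, 0, 0]
    - [0, 0.1, -0.8, 0, 0, 0]
    - [0, 0.1, -0.7, 0, 0, 0]
    - [0, 0, -0.5, 0, 0, 0]
    - [0, 0, 0, 0, 0, 0]
    - [0, 0, 0, 0, 0, 0]

```text
t: 43.42
eef_pos: [0.5271, 0.0913, 0.2009]
tool_rot: [0.513, 0.486, 0.513, -0.487]
contact_force: [-0.4, -0.2, -4.4]
gripper_width: 0.362
```

```bash
python3 go.py .5285,.1067,.2
```

```text
t 43.42 p [0.5271 0.0913 0.2009] w 0.362 F [-0.4 -0.2 -4.4] q [-0.84  0.33  0.68  1.96 -0.26  0.94  0.02]
x [-0.001 -0.001 -1.   ] yaw of y 2.99
.5285,.1067,.2 -> [ 0.023  0.055 -0.382]
```

step_arm:
  plan:
    - [0, 0.05, -0.2, 0, 0, 0]
    - [0.3, 0, -0.18, 0, 0, 0]
    - [0.5, 0, 0, 0, 0, 0]
    - [0.5, 0, 0, 0, 0, 0]
    - [0.35, 0, 0, 0, 0, 0]
    - [0.15, 0, 0, 0, 0, 0]
    - [0, 0, 0, 0, 0, 0]
    - [0, 0, 0, 0, 0, 0]

```text
t: 44.42
eef_pos: [0.5293, 0.1077, 0.1303]
tool_rot: [0.513, 0.487, 0.513, -0.486]
contact_force: [-0.1, -1.0, -4.8]
gripper_width: 0.36
```

```bash
python3 go.py .5285,.1067,.1245
```

```text
t 44.42 p [0.5293 0.1077 0.1303] w 0.36 F [-0.1 -1.  -4.8] q [-0.8   0.44  0.62  2.   -0.35  0.8   0.07]
x [ 0.001  0.    -1.   ] yaw of y 3.02
.5285,.1067,.1245 -> [ 0.144 -0.022  0.023]
```

step_arm:
  plan:
    - [0.1, -0.02, 0.02, 0, 0, 0]
    - [0, 0, 0, 0, 0, 0]

```text
t: 44.68
eef_pos: [0.5278, 0.1067, 0.1256]
tool_rot: [0.513, 0.487, 0.513, -0.487]
contact_force: [-0.2, -0.6, -4.1]
gripper_width: 0.36
```

step_arm:
  plan:
    - [0.03, 0, 0, 0, 0, 0]
    - [0, 0, 0, 0, 0, 0]

```text
t: 44.92
eef_pos: [0.528, 0.1068, 0.1245]
tool_rot: [0.513, 0.487, 0.513, -0.487]
contact_force: [0.5, 0.1, -4.2]
gripper_width: 0.363
```

step_arm:
  plan:
    - [0.02, 0, 0, 0, 0, 0]
    - [0, 0, 0, 0, 0, 0]

```text
t: 45.18
eef_pos: [0.5282, 0.1068, 0.1239]
tool_rot: [0.513, 0.487, 0.513, -0.487]
contact_force: [-0.4, 0.7, -1.4]
gripper_width: 0.36
```

step_arm:
  plan:
    - [0, 0, 0, 0, 0, 0]
    - [0, 0, 0, 0, 0, 0]
    - [0, 0, 0, 0, 0, 0]
    - [0, 0, 0, 0, 0, 0]
    - [0, 0, 0, 0, 0, 0]
    - [-0.3, 0, 0, 0, 0, 0]
    - [-0.7, 0, 0, 0, 0, 0]
    - [-0.8, 0, 0, 0, 0, 0]
  fingers: -1

```text
t: 46.18
eef_pos: [0.5279, 0.1065, 0.1969]
tool_rot: [0.513, 0.487, 0.513, -0.487]
contact_force: [1.0, 0.1, -0.2]
gripper_width: 1.004
```

```bash
python3 go.py .464,-.3203,.2
```

```text
t 46.17 p [0.5279 0.1065 0.1969] w 1.004 F [ 1.   0.1 -0.2] q [-0.86  0.34  0.68  1.95 -0.26  0.94  0.  ]
x [-0. -0. -1.] yaw of y 3.01
.464,-.3203,.2 -> [-0.072 -2.156 10.572]
```

step_arm:
  plan:
    - [-0.15, 0, 0.5, 0, 0, 0]
    - [0, 0, 0.9, 0, 0, 0]
    - [0, 0, 0.9, 0, 0, 0]
    - [0, -0.1, 0.9, 0, 0, 0]
    - [0, -0.2, 0.9, 0, 0, 0]
    - [0, -0.3, 0.9, 0, 0, 0]
    - [0, -0.3, 0.9, 0, 0, 0]
    - [0, -0.3, 0.9, 0, 0, 0]

```text
t: 47.18
eef_pos: [0.4931, -0.1696, 0.2014]
tool_rot: [0.513, 0.487, 0.513, -0.487]
contact_force: [0.3, 0.7, -0.8]
gripper_width: 0.999
```

step_arm:
  plan:
    - [0, -0.3, 0.9, 0, 0, 0]
    - [0, -0.3, 0.9, 0, 0, 0]
    - [0, -0.2, 0.8, 0, 0, 0]
    - [0, -0.1, 0.7, 0, 0, 0]
    - [0, -0.05, 0.4, 0, 0, 0]
    - [0, 0, 0, 0, 0, 0]
    - [0, 0, 0, 0, 0, 0]

```text
t: 48.05
eef_pos: [0.4645, -0.3161, 0.2014]
tool_rot: [0.513, 0.486, 0.514, -0.486]
contact_force: [-0.2, -0.4, 0.3]
gripper_width: 1.002
```

```bash
python3 go.py .464,-.3203,.2 .464,-.3203,.11; python3 shot.py 9 scene; python3 - <<'E'
from meas import *
S=np.load("scene9C.npy")
print("honey",disc(S,(.557,.325),.053,.065,.035,.028))
print("packed",disc(S,(.427,.282),.053,.065,.035,.028))
print("red",disc(S,(.5285,.1067),.155,.168,.03,.016))
for c in [(.463,-.322),(.541,-.328)]: print(disc(S,c,.14,.152,.03,.016))
E
```

```text
t 48.05 p [ 0.4645 -0.3161  0.2014] w 1.002 F [-0.2 -0.4  0.3] q [-0.1   0.4   0.76  1.9  -0.33  0.97  0.86]
x [-0.     0.001 -1.   ] yaw of y 3.09
.464,-.3203,.2 -> [ 0.034 -0.018  0.103]
.464,-.3203,.11 -> [ 2.284 -0.017  0.105]
honey (544, array([0.5592, 0.3245, 0.059 ]), array([0.558 , 0.3248, 0.0274]), array([0.5583, 0.3248, 0.0288]))
packed (459, array([0.4284, 0.2817, 0.0589]), array([0.4268, 0.2818, 0.028 ]), array([0.4269, 0.2815, 0.029 ]))
red (190, array([0.5288, 0.1057, 0.1609]), array([0.5276, 0.1055, 0.0156]), array([0.5278, 0.106 , 0.0164]))
(128, array([ 0.4652, -0.3194,  0.1463]), array([ 0.4636, -0.321 ,  0.0157]), array([ 0.4636, -0.3211,  0.0165]))
(148, array([ 0.5436, -0.3255,  0.1471]), array([ 0.5421, -0.3268,  0.0156]), array([ 0.5425, -0.3268,  0.0166]))
```

View pics/scene9.png

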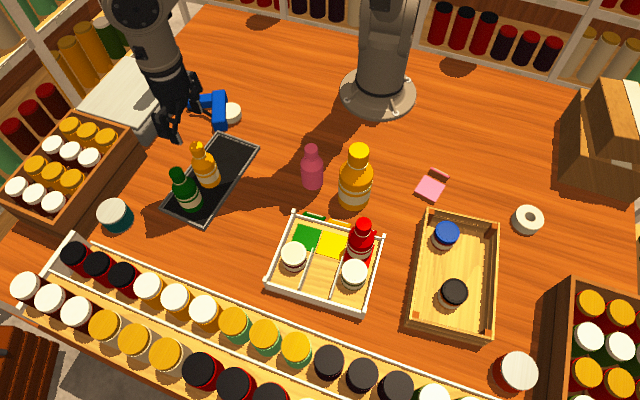

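Red stands on its mat (0.528, 0.106), the packed jar has not moved, and the honey jar stands. Next comes yellow.

step_arm:
  plan:
    - [0.3, -0.02, 0.1, 0, 0, 0]
    - [0.6, 0, 0, 0, 0, 0]
    - [0.6, 0, 0, 0, 0, 0]
    - [0.5, 0, 0, 0, 0, 0]
    - [0.26, 0, 0, 0, 0, 0]
    - [0, 0, 0, 0, 0, 0]
    - [0, 0, 0, 0, 0, 0]

```text
t: 48.98
eef_pos: [0.4642, -0.3217, 0.1119]
tool_rot: [0.513, 0.487, 0.513, -0.487]
contact_force: [0.1, -0.1, -0.1]
gripper_width: 1.001
```

```bash
python3 go.py .464,-.3207,.11
```

```text
t 48.98 p [ 0.4642 -0.3217  0.1119] w 1.001 F [ 0.1 -0.1 -0.1] q [-0.01  0.52  0.67  1.96 -0.45  0.81  0.97]
x [ 0.001 -0.001 -1.   ] yaw of y 3.02
.464,-.3207,.11 -> [ 0.048 -0.003 -0.024]
```

step_arm:
  plan:
    - [0.05, 0, -0.02, 0, 0, 0]
    - [0, 0, 0, 0, 0, 0]

```text
t: 49.22
eef_pos: [0.4639, -0.3204, 0.1095]
tool_rot: [0.513, 0.487, 0.513, -0.486]
contact_force: [0.5, 0.1, 0.5]
gripper_width: 1.002
```

step_arm:
  plan:
    - [0, 0, 0, 0, 0, 0]
    - [0, 0, 0, 0, 0, 0]
    - [0, 0, 0, 0, 0, 0]
    - [0, 0, 0, 0, 0, 0]
    - [0, 0, 0, 0, 0, 0]
    - [0, 0, 0, 0, 0, 0]
  fingers: 1
  force: 50

```text
t: 49.98
eef_pos: [0.4635, -0.3206, 0.1094]
tool_rot: [0.513, 0.487, 0.513, -0.487]
contact_force: [-2.8, -0.9, 4.6]
gripper_width: 0.362
```

step_arm:
  plan:
    - [-0.3, 0, 0, 0, 0, 0]
    - [-0.5, 0, 0, 0, 0, 0]
    - [-0.6, 0, 0, 0, 0, 0]
    - [-0.6, 0, 0, 0, 0, 0]
    - [-0.3, 0, 0, 0, 0, 0]
    - [0, 0, 0, 0, 0, 0]

```text
t: 50.72
eef_pos: [0.4642, -0.3206, 0.2023]
tool_rot: [0.514, 0.487, 0.513, -0.486]
contact_force: [-0.9, 0.5, -4.4]
gripper_width: 0.36
```

```bash
python3 go.py .532,.0425,.2
```

```text
t 50.73 p [ 0.4642 -0.3206  0.2023] w 0.36 F [-0.9  0.5 -4.4] q [-0.1   0.4   0.77  1.89 -0.34  0.97  0.87]
x [ 0.002 -0.    -1.   ] yaw of y 3.04
.532,.0425,.2 -> [ 0.056  2.174 -8.974]
```

step_arm:
  plan:
    - [0, 0, -0.4, 0, 0, 0]
    - [0, 0, -0.8, 0, 0, 0]
    - [0, 0.2, -0.8, 0, 0, 0]
    - [0, 0.4, -0.8, 0, 0, 0]
    - [0, 0.4, -0.8, 0, 0, 0]
    - [0, 0.4, -0.8, 0, 0, 0]
    - [0, 0.3, -0.8, 0, 0, 0]
    - [0, 0.2, -0.8, 0, 0, 0]

```text
t: 51.72
eef_pos: [0.5262, -0.0743, 0.2002]
tool_rot: [0.513, 0.486, 0.514, -0.487]
contact_force: [-0.1, -0.1, -4.0]
gripper_width: 0.36
```

step_arm:
  plan:
    - [0, 0.1, -0.8, 0, 0, 0]
    - [0, 0.1, -0.7, 0, 0, 0]
    - [0, 0.05, -0.6, 0, 0, 0]
    - [0, 0, -0.4, 0, 0, 0]
    - [0, 0, -0.2, 0, 0, 0]
    - [0, 0, 0, 0, 0, 0]
    - [0, 0, 0, 0, 0, 0]

```text
t: 52.6
eef_pos: [0.5311, 0.0305, 0.2013]
tool_rot: [0.513, 0.487, 0.513, -0.487]
contact_force: [0.5, -0.8, -5.1]
gripper_width: 0.359
```

```bash
python3 go.py .532,.0425,.2
```

```text
t 52.6 p [0.5311 0.0305 0.2013] w 0.359 F [ 0.5 -0.8 -5.1] q [-0.75  0.33  0.72  1.96 -0.27  0.94  0.15]
x [ 0. -0. -1.] yaw of y 2.94
.532,.0425,.2 -> [ 0.033  0.038 -0.298]
```

step_arm:
  plan:
    - [0, 0.03, -0.15, 0, 0, 0]
    - [0.2, 0, -0.12, 0, 0, 0]
    - [0.5, 0, 0, 0, 0, 0]
    - [0.5, 0, 0, 0, 0, 0]
    - [0.4, 0, 0, 0, 0, 0]
    - [0.2, 0, 0, 0, 0, 0]
    - [0, 0, 0, 0, 0, 0]
    - [0, 0, 0, 0, 0, 0]

```text
t: 53.6
eef_pos: [0.5324, 0.0424, 0.1298]
tool_rot: [0.513, 0.487, 0.513, -0.486]
contact_force: [0.3, -0.6, -3.5]
gripper_width: 0.361
```

```bash
python3 go.py .532,.042,.1245
```

```text
t 53.6 p [0.5324 0.0424 0.1298] w 0.361 F [ 0.3 -0.6 -3.5] q [-0.71  0.44  0.65  2.02 -0.36  0.8   0.21]
x [ 0.001  0.    -1.   ] yaw of y 3.02
.532,.042,.1245 -> [ 0.133 -0.01   0.01 ]
```

step_arm:
  plan:
    - [0.1, 0, 0, 0, 0, 0]
    - [0, 0, 0, 0, 0, 0]

```text
t: 53.85
eef_pos: [0.5317, 0.0426, 0.1253]
tool_rot: [0.513, 0.487, 0.513, -0.487]
contact_force: [0.3, -0.2, -4.1]
gripper_width: 0.364
```

step_arm:
  plan:
    - [0.03, 0, 0, 0, 0, 0]
    - [0, 0, 0, 0, 0, 0]

```text
t: 54.1
eef_pos: [0.5318, 0.0425, 0.1241]
tool_rot: [0.513, 0.487, 0.513, -0.487]
contact_force: [0.5, -0.4, -4.2]
gripper_width: 0.366
```

step_arm:
  plan:
    - [0.02, 0, 0, 0, 0, 0]
    - [0, 0, 0, 0, 0, 0]

```text
t: 54.35
eef_pos: [0.532, 0.0424, 0.1235]
tool_rot: [0.513, 0.487, 0.513, -0.487]
contact_force: [-0.6, 0.7, -1.6]
gripper_width: 0.361
```

step_arm:
  plan:
    - [0, 0, 0, 0, 0, 0]
    - [0, 0, 0, 0, 0, 0]
    - [0, 0, 0, 0, 0, 0]
    - [0, 0, 0, 0, 0, 0]
    - [0, 0, 0, 0, 0, 0]
    - [-0.3, 0, 0, 0, 0, 0]
    - [-0.7, 0, 0, 0, 0, 0]
    - [-0.8, 0, 0, 0, 0, 0]
  fingers: -1

```text
t: 55.35
eef_pos: [0.5317, 0.0422, 0.1965]
tool_rot: [0.513, 0.487, 0.513, -0.487]
contact_force: [0.6, -1.2, -0.5]
gripper_width: 0.997
```

```bash
python3 go.py .5423,-.3266,.2
```

```text
t 55.35 p [0.5317 0.0422 0.1965] w 0.997 F [ 0.6 -1.2 -0.5] q [-0.77  0.34  0.71  1.97 -0.27  0.93  0.13]
x [-0. -0. -1.] yaw of y 3.01
.5423,-.3266,.2 -> [-0.084 -0.219  9.222]
```

step_arm:
  plan:
    - [-0.1, 0, 0.5, 0, 0, 0]
    - [0, 0, 0.9, 0, 0, 0]
    - [0, 0, 0.9, 0, 0, 0]
    - [0, 0, 0.9, 0, 0, 0]
    - [0, 0, 0.9, 0, 0, 0]
    - [0, -0.05, 0.9, 0, 0, 0]
    - [0, -0.05, 0.9, 0, 0, 0]
    - [0, -0.05, 0.9, 0, 0, 0]

```text
t: 56.35
eef_pos: [0.5392, -0.2316, 0.1989]
tool_rot: [0.513, 0.487, 0.513, -0.487]
contact_force: [1.3, 0.2, 0.3]
gripper_width: 1.002
```

step_arm:
  plan:
    - [0, -0.05, 0.8, 0, 0, 0]
    - [0, 0, 0.7, 0, 0, 0]
    - [0, 0, 0.6, 0, 0, 0]
    - [0, 0, 0.35, 0, 0, 0]
    - [0, 0, 0, 0, 0, 0]
    - [0, 0, 0, 0, 0, 0]

```text
t: 57.1
eef_pos: [0.5435, -0.3265, 0.199]
tool_rot: [0.513, 0.487, 0.514, -0.486]
contact_force: [-0.2, 0.4, -0.3]
gripper_width: 0.998
```

```bash
python3 go.py .5423,-.3266,.11; python3 shot.py 10 scene; python3 - <<'E'
from meas import *
S=np.load("scene10C.npy")
print("red",disc(S,(.5285,.1067),.155,.168,.03,.016))
print("yel",disc(S,(.532,.0425),.155,.168,.03,.016))
E
```

```text
t 57.1 p [ 0.5435 -0.3265  0.199 ] w 0.998 F [-0.2  0.4 -0.3] q [-0.06  0.53  0.72  1.73 -0.39  1.04  0.84]
x [-0.     0.001 -1.   ] yaw of y 3.08
.5423,-.3266,.11 -> [ 2.225 -0.029  0.004]
red (189, array([0.5289, 0.1056, 0.1609]), array([0.5277, 0.1057, 0.0155]), array([0.5274, 0.1054, 0.0162]))
yel (189, array([0.5332, 0.0422, 0.1608]), array([0.5318, 0.0417, 0.0157]), array([0.5318, 0.0412, 0.0166]))
```

View pics/scene10.png

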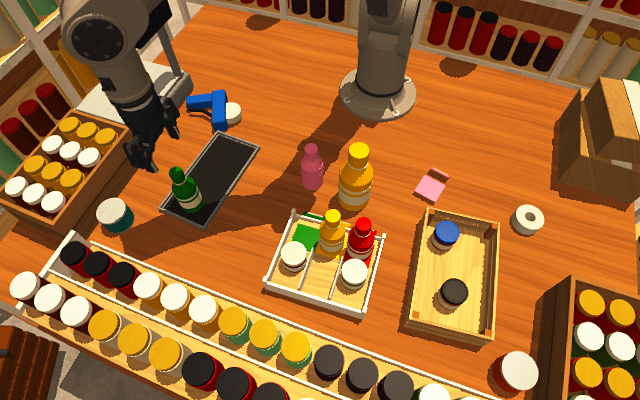

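Yellow and red stand on their mats at (331,232) and (361,242). Green is the last one.

step_arm:
  plan:
    - [0.3, -0.03, 0, 0, 0, 0]
    - [0.6, 0, 0, 0, 0, 0]
    - [0.6, 0, 0, 0, 0, 0]
    - [0.5, 0, 0, 0, 0, 0]
    - [0.22, 0, 0, 0, 0, 0]
    - [0, 0, 0, 0, 0, 0]
    - [0, 0, 0, 0, 0, 0]

```text
t: 58.02
eef_pos: [0.5427, -0.3279, 0.1113]
tool_rot: [0.513, 0.487, 0.513, -0.487]
contact_force: [0.4, 0.1, -0.0]
gripper_width: 1.003
```

```bash
python3 go.py .5423,-.3266,.11
```

```text
t 58.02 p [ 0.5427 -0.3279  0.1113] w 1.003 F [ 0.4  0.1 -0. ] q [-0.01  0.62  0.65  1.79 -0.47  0.88  0.91]
x [ 0.001 -0.001 -1.   ] yaw of y 3.02
.5423,-.3266,.11 -> [ 0.032 -0.008 -0.034]
```

step_arm:
  plan:
    - [0.03, 0, -0.03, 0, 0, 0]
    - [0, 0, 0, 0, 0, 0]

```text
t: 58.28
eef_pos: [0.5424, -0.3262, 0.1096]
tool_rot: [0.513, 0.487, 0.513, -0.486]
contact_force: [-0.4, 0.1, -0.6]
gripper_width: 0.998
```

step_arm:
  plan:
    - [0, 0, 0, 0, 0, 0]
    - [0, 0, 0, 0, 0, 0]
    - [0, 0, 0, 0, 0, 0]
    - [0, 0, 0, 0, 0, 0]
    - [0, 0, 0, 0, 0, 0]
    - [0, 0, 0, 0, 0, 0]
  fingers: 1
  force: 50

```text
t: 59.02
eef_pos: [0.5422, -0.3264, 0.1095]
tool_rot: [0.513, 0.487, 0.513, -0.487]
contact_force: [-0.9, 0.1, 2.4]
gripper_width: 0.358
```

step_arm:
  plan:
    - [-0.3, 0, 0, 0, 0, 0]
    - [-0.5, 0, 0, 0, 0, 0]
    - [-0.6, 0, 0, 0, 0, 0]
    - [-0.6, 0, 0, 0, 0, 0]
    - [-0.3, 0, 0, 0, 0, 0]
    - [0, 0, 0, 0, 0, 0]

```text
t: 59.78
eef_pos: [0.5426, -0.3266, 0.2024]
tool_rot: [0.514, 0.487, 0.512, -0.486]
contact_force: [-0.8, -0.1, -3.1]
gripper_width: 0.366
```

```bash
python3 go.py .535,-.0217,.2
```

```text
t 59.77 p [ 0.5426 -0.3266  0.2024] w 0.366 F [-0.8 -0.1 -3.1] q [-0.07  0.52  0.72  1.73 -0.39  1.04  0.84]
x [ 0.002 -0.001 -1.   ] yaw of y 3.03
.535,-.0217,.2 -> [ 0.056  0.214 -7.621]
```

step_arm:
  plan:
    - [0, 0, -0.4, 0, 0, 0]
    - [0, 0.03, -0.8, 0, 0, 0]
    - [0, 0.03, -0.8, 0, 0, 0]
    - [0, 0.03, -0.8, 0, 0, 0]
    - [0, 0.03, -0.8, 0, 0, 0]
    - [0, 0.03, -0.8, 0, 0, 0]
    - [0, 0.03, -0.8, 0, 0, 0]
    - [0, 0.03, -0.7, 0, 0, 0]

```text
t: 60.78
eef_pos: [0.5369, -0.0875, 0.2002]
tool_rot: [0.513, 0.486, 0.514, -0.487]
contact_force: [-0.1, -0.1, -2.8]
gripper_width: 0.36
```

step_arm:
  plan:
    - [0, 0, -0.6, 0, 0, 0]
    - [0, 0, -0.5, 0, 0, 0]
    - [0, 0, -0.3, 0, 0, 0]
    - [0, 0, -0.1, 0, 0, 0]
    - [0, 0, 0, 0, 0, 0]
    - [0, 0, 0, 0, 0, 0]

```text
t: 61.52
eef_pos: [0.5348, -0.0312, 0.2013]
tool_rot: [0.513, 0.487, 0.513, -0.487]
contact_force: [0.1, 0.3, -3.0]
gripper_width: 0.362
```

```bash
python3 go.py .535,-.0217,.2
```

```text
t 61.52 p [ 0.5348 -0.0312  0.2013] w 0.362 F [ 0.1  0.3 -3. ] q [-0.65  0.34  0.74  1.96 -0.28  0.95  0.28]
x [ 0. -0. -1.] yaw of y 2.96
.535,-.0217,.2 -> [ 0.032  0.017 -0.237]
```

step_arm:
  plan:
    - [0, 0.02, -0.12, 0, 0, 0]
    - [0.2, 0, -0.1, 0, 0, 0]
    - [0.5, 0, 0, 0, 0, 0]
    - [0.5, 0, 0, 0, 0, 0]
    - [0.4, 0, 0, 0, 0, 0]
    - [0.2, 0, 0, 0, 0, 0]
    - [0, 0, 0, 0, 0, 0]
    - [0, 0, 0, 0, 0, 0]

```text
t: 62.52
eef_pos: [0.5358, -0.0216, 0.1298]
tool_rot: [0.513, 0.487, 0.513, -0.486]
contact_force: [-0.2, -0.8, -3.6]
gripper_width: 0.36
```

```bash
python3 go.py .535,-.0217,.1245
```

```text
t 62.52 p [ 0.5358 -0.0216  0.1298] w 0.36 F [-0.2 -0.8 -3.6] q [-0.6   0.45  0.67  2.02 -0.38  0.8   0.34]
x [ 0.001  0.    -1.   ] yaw of y 3.02
.535,-.0217,.1245 -> [ 0.134 -0.02   0.003]
```

step_arm:
  plan:
    - [0.1, -0.02, 0, 0, 0, 0]
    - [0, 0, 0, 0, 0, 0]

```text
t: 62.78
eef_pos: [0.5343, -0.0214, 0.1253]
tool_rot: [0.513, 0.487, 0.513, -0.487]
contact_force: [-0.8, 0.2, -3.4]
gripper_width: 0.36
```

step_arm:
  plan:
    - [0.03, 0, 0, 0, 0, 0]
    - [0, 0, 0, 0, 0, 0]

```text
t: 63.02
eef_pos: [0.5344, -0.0215, 0.1241]
tool_rot: [0.513, 0.487, 0.513, -0.487]
contact_force: [0.9, -0.9, -4.1]
gripper_width: 0.364
```

step_arm:
  plan:
    - [0.02, 0, 0, 0, 0, 0]
    - [0, 0, 0, 0, 0, 0]

```text
t: 63.28
eef_pos: [0.5345, -0.0215, 0.1234]
tool_rot: [0.513, 0.487, 0.513, -0.487]
contact_force: [-1.0, 0.1, -0.2]
gripper_width: 0.361
```

step_arm:
  plan:
    - [0, 0, 0, 0, 0, 0]
    - [0, 0, 0, 0, 0, 0]
    - [0, 0, 0, 0, 0, 0]
    - [0, 0, 0, 0, 0, 0]
    - [0, 0, 0, 0, 0, 0]
    - [-0.3, 0, 0, 0, 0, 0]
    - [-0.7, 0, 0, 0, 0, 0]
    - [-0.8, 0, 0, 0, 0, 0]
  fingers: -1

```text
t: 64.28
eef_pos: [0.5342, -0.0217, 0.1965]
tool_rot: [0.513, 0.487, 0.513, -0.487]
contact_force: [-0.6, 0.7, 1.1]
gripper_width: 0.994
```

step_arm:
  plan:
    - [-0.4, 0, 0.4, 0, 0, 0]
    - [-0.3, 0, 0.9, 0, 0, 0]
    - [0, 0, 0.9, 0, 0, 0]
    - [0, 0, 0.9, 0, 0, 0]
    - [0, 0, 0.9, 0, 0, 0]
    - [0, 0, 0.9, 0, 0, 0]
    - [0, 0, 0.9, 0, 0, 0]
    - [0, 0, 0.8, 0, 0, 0]

```text
t: 65.28
eef_pos: [0.5474, -0.2878, 0.2233]
tool_rot: [0.513, 0.487, 0.513, -0.487]
contact_force: [0.3, 0.9, -0.4]
gripper_width: 1.001
```

step_arm:
  plan:
    - [0, 0, 0.5, 0, 0, 0]
    - [0, 0, 0, 0, 0, 0]
    - [0, 0, 0, 0, 0, 0]

```text
t: 65.65
eef_pos: [0.5492, -0.3045, 0.223]
tool_rot: [0.513, 0.487, 0.513, -0.486]
contact_force: [-0.2, 0.2, 0.5]
gripper_width: 0.994
```

```bash
python3 go.py; python3 shot.py 11 scene top; python3 - <<'E'
from meas import *
for n in("top","scene"):
    S=np.load(n+"11C.npy")
    for k,c in (("red",(.5285,.1067)),("yel",(.532,.0425)),("gre",(.535,-.0215))): print(n,k,disc(S,c,.155,.168,.03,.016))
    print("honey",disc(S,(.557,.325),.053,.065,.035,.028))
    print("packed",disc(S,(.427,.282),.053,.065,.035,.028))
E
```

```text
t 65.65 p [ 0.5492 -0.3045  0.223 ] w 0.994 F [-0.2  0.2  0.5] q [-0.13  0.5   0.75  1.72 -0.38  1.08  0.8 ]
x [-0.     0.001 -1.   ] yaw of y 3.04
top red (234, array([0.5268, 0.1059, 0.1608]), array([0.5274, 0.1062, 0.0157]), array([0.5272, 0.1062, 0.0162]))
top yel (227, array([0.5307, 0.042 , 0.161 ]), array([0.5314, 0.0422, 0.0155]), array([0.5315, 0.0427, 0.0163]))
top gre (222, array([ 0.5339, -0.0225,  0.161 ]), array([ 0.5344, -0.0228,  0.0154]), array([ 0.5344, -0.0226,  0.0158]))
honey (531, array([0.5561, 0.3245, 0.0593]), array([0.5569, 0.3255, 0.0279]), array([0.5571, 0.3259, 0.0287]))
packed (566, array([0.4248, 0.2819, 0.0595]), array([0.4251, 0.2829, 0.0278]), array([0.4248, 0.283 , 0.0287]))
scene red (192, array([0.529 , 0.1057, 0.1608]), array([0.5281, 0.1058, 0.0154]), array([0.528 , 0.106 , 0.0163]))
scene yel (181, array([0.5329, 0.042 , 0.1611]), array([0.5321, 0.0421, 0.0157]), array([0.5318, 0.0417, 0.0164]))
scene gre (179, array([ 0.5365, -0.0224,  0.1609]), array([ 0.5357, -0.0232,  0.0155]), array([ 0.5352, -0.0233,  0.0161]))
honey (546, array([0.5592, 0.3245, 0.059 ]), array([0.5581, 0.3249, 0.0275]), array([0.5586, 0.3254, 0.0286]))
packed (457, array([0.4283, 0.2815, 0.0589]), array([0.4268, 0.2816, 0.0281]), array([0.4266, 0.2809, 0.0292]))
```

View pics/scene11.png

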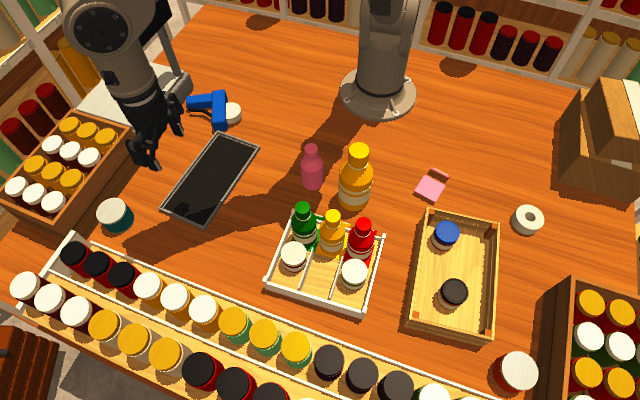

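View pics/top11.png

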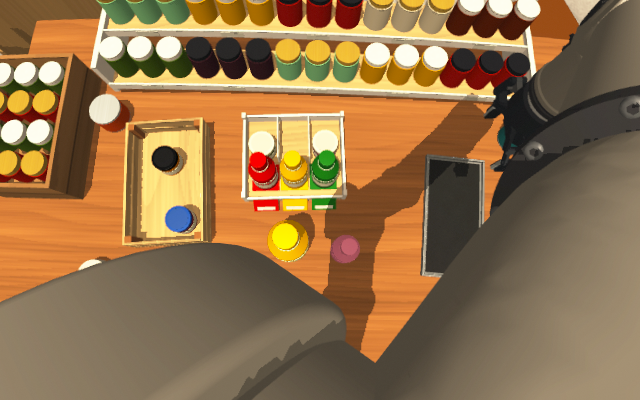

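All three bottles stand within about 2 mm of their mats' centres. The honey jar stands in the crate and the packed jar has not moved. The gripper is free, so I hand in.

```bash
python3 -c "
from station import bot
print(bot.hand_in()); print(bot.get_obs()['t'])"
```

```text
the job is handed in; nothing more can be done
None
the job is handed in; nothing more can be done
```

I finished the job and handed it in at about 66 s of the 147 s allowed. The station reported no verdict. I set the three bottles on the tray, moved the honey jar into the open end of the crate, and then put red, yellow and green back on their own mats.

My last pictures from both cameras, taken just before hand-in, showed:
- **Bottles:** all three are upright with cap tops at about 0.161 m, and each centre is within about 2 mm of its mat's centre.
- **Honey jar:** it stands on the crate floor at about (0.557, 0.325), with its top at 0.059 m.
- **Packed jar:** it had not moved between the first and last pictures, to within about 1 mm.
- **Gripper:** it was open and touching nothing.

Two things did not quite match:
- **Bottle order:** the task says the bottles were mixed up, but the pictures showed each one already on its own colour, so each went back to the mat it came from.
- **Cameras:** the two cameras disagreed with each other by 1 to 2 mm, which is within the calibration.

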